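# Seat the blanking covers of a rack strip with a pressing block

### The arm

A 7-joint arm with a two-finger parallel gripper is mounted at the origin on the work surface; the furniture and walls round the work are solid. World frame = base frame: x ahead of the robot, y to its left, z up, the work surface at z = 0. Lengths are in mm, angles in rad, forces in N, time in s.
With the tool pointing down it reaches from about 400 to 850 mm from the base axis. Payload 10.4 kg.
Tool frame: the origin (TCP) lies at the centre of the arm's flange, where the gripper is bolted on; the fingertips stand 182 mm ahead of it and the grasp point (between the pads) lies ahead of it (bot.grip_point_offset is the z of the grasp point in the tool frame, in mm); z points along the fingers, y is the line along which they close (so a half turn about z gives the same grasp; the last joint's range is limited). The gripper opens to 87 mm and grips with 3 to 60 N. Pads are 19 mm wide; open, the fingers measure 117 mm over their backs; the gripper's body (75 mm by 190 mm) begins 51 mm behind the grasp point.
Start: joints at [1.29, 0.332, -0.065, 1.46, 0.022, 1.35, -0.088], TCP at [159.36, -604.348, 404.776] pointing down, gripper open.
Joint ranges: [-2.6, 2.6], [-0.5, 2.12], [-1.47, 1.34], [0.16, 2.42], [-1.27, 4.41], [0.06, 2.06], [-2.6, 2.6]. Speed limits (rad/s): [2.22, 2.22, 2.79, 2.79, 3.14, 3.14, 3.14].

### API

Orientations are given as [roll, pitch, yaw] about the fixed x, y, z axes, in that order (R = Rz(yaw) Ry(pitch) Rx(roll)).
In Python, from plant import bot gives the robot as it stands.
- The arm moves only by the tool arm_command, never from a script. Its argument "increments" is a list of rows, each a list of 6 numbers: the shift along the tool's x, y, z in mm, then the turn, a rotation vector about the tool's x, y, z in degrees. A call has 1 to 8 rows; each row is the pose to reach, as a shift and turn from the pose commanded when the call began, along the tool's axes at that moment; what a row does not reach only later rows make up. A row lasts 1/10 s, in which the tool goes at most 50 mm and 8.59 degrees, less where a joint would pass 70% of its speed; a pose out of reach is approached as far as the arm can. A call with a gripper value outside its range is refused whole. "jaw" is the opening, from -1 (shut) to 1 (fully open), set as the call begins (left out, the last holds). The fingers move at their own pace and stop on an object; the grip force is fixed at half the most. Time passes only in rows, so rows that repeat a pose let the fingers close. It gives the time, the measured TCP pose, the force, the opening and the grip force at its end, in the units of the state.
- bot.read_state(): the state, without advancing time (a new reading comes with each control period).
- bot.capture(name): name is "scene" or "side" or "wrist"; returns a dict with "pixels" (400x640x3 uint8, red, green, blue), "depth" (400x640 float32, mm along the optical axis (not along the pixel's ray), 0 where there is no reading), "camera_matrix" (3x3 intrinsics, pixels), "rvec" (rotation vector, rad) and "tvec" (3), from world to camera coordinates, as OpenCV has them. Camera axes: x right, y down, z forward; pixel columns grow to the right and rows downward; lengths in mm; the calibration is good to about 2 mm. A picture is of the moment at which its call begins.
- bot.finish_job(): hands the job in; it is judged then, once.
The state is a dict: "clock": time; "joint_pos": joint angles; "qd": joint speeds; "tau": joint torques, N m; "position": TCP position; "ee_rot": TCP orientation; "contact_force": force on the tool from outside, world axes, zero at the start; "moment": the same for the moment, N m; "width": finger opening in mm; "gripper_force": force on a finger pad.
Only numpy, scipy, OpenCV 4.12 (cv2) and the standard library are available. Lean on these libraries where they do the work, as an engineer would, in place of code of your own. Each camera call takes 0.05 s, during which the arm holds its last target. There are 200 camera calls.

### The job

The five snap-in covers of the aluminium rack strip stand proud; press them home, flush with its rails, in one firm even stroke of the felt-soled pressing block (some 10 to 20 N; over 30 N cracks them): set it down level on the bare landing at the strip's near end and run it along, without lifting, until it is past the last cover. For that, lift the block up and off its hook, lay it on the desk on its felt and let go, then take it again the right way up for the stroke; afterwards leave it lying on its felt on the desk. Touch the strip with the block only, not with the fingers, and leave the other things where they are.

Things in the scene. Friction and masses are not known exactly. Their poses are not given: they have to be found in the camera images.
- block: light wooden pressing block, grey felt sole, 174 x 46 x 52 mm, 0.26 kg. Origin: middle of the flat felt; x to its nose, z from sole to grip. Felt flat for x -38..38, then turned up at both ends to z 9 at x +-62; wood x -60..60, z 9..18; a 40 mm wide flat tang (z 9..18) runs back to x -112. Either end may lead. At the start it hangs nose down, sole to the stand's post, grip outward.
- grip (a point): centre of the block's wooden grip, 40 mm above the sole: an upright post 34 (block x) x 32 (block y) mm, from 18 to 52 mm over the sole
- eye (a point): edge of the block's hanging eye that rests on the hook: block x -100, z 13.5 mm. The eye is a slot in the tang, 18 wide, from x -72 to -100; the bridge behind it is x -100..-112
- stand: heavy dark steel stand, fixed. Origin on the desk; base plate x -46..20, y +-40, 8 mm high; post x 0..14, 24 wide, 202 mm high. One round 8 mm hook, its middle 190 mm high, points to the stand's -x: level to x -47, its tip (x -54) turned up 10 mm above the top of the bar. The block comes off when lifted about 17 mm and drawn to -x.
- hook (a point): top of the hook's bar where the eye hangs: stand x -27, height 194 mm
- strip: aluminium rack strip on four feet, fixed, 250 x 50 mm, rails and end decks 33 mm above the desk. Origin on the desk under its middle, x along it, away from the robot: bare landing deck x -125..-29, five plastic covers at 26 mm pitch x -29..101 between two continuous rails, far deck x 101..125. Covers stand up to 6 mm proud; each resists with about 5 N and stays where it is pushed.
- land (a point): on the landing deck's surface (strip x -87, z 33 mm): with its origin here and its length along strip x, the block's felt is clear of the covers; run on from here, its turned-up end rides on to one cover after another
- far_end (a point): far end of the strip, on the deck's surface (x 125, z 33 mm)
- monitor: computer monitor, fixed, standing edge-on straight ahead of the robot: origin on the desk under its stand; its screen is a wall over world x 0.38..0.76, y 0.0..0.1, from 0.15 to 0.47 m high, with a low foot below (y up to 0.15). All the work lies to the left of it; pass in front of it, not through it
- tape_measure: yellow pocket tape measure, 35x80x62 mm, behind the strip; origin under its middle; to be left alone
- marker_pen: marker pen, 135 mm; origin under its middle; to be left alone
- flux_bottle: small brown dropper bottle, 33 mm wide, 102 mm high; origin under it; to be left alone
- multimeter: multimeter, 128x66x38 mm; origin under its middle; to be left alone
- parts_tray: small open tray, 105x66x24 mm; origin under its middle; to be left alone
- radio: black hand-held radio module, 115x65x41 mm; origin under its middle; to be left alone
- cover_1 (a joint): how far cover 1 (counted from the landing) is pushed in: 0 as inserted, 0.006 m home and flush
- cover_2 (a joint): how far cover 2 (counted from the landing) is pushed in: 0 as inserted, 0.006 m home and flush
- cover_3 (a joint): how far cover 3 (counted from the landing) is pushed in: 0 as inserted, 0.006 m home and flush
- cover_4 (a joint): how far cover 4 (counted from the landing) is pushed in: 0 as inserted, 0.006 m home and flush
- cover_5 (a joint): how far cover 5 (counted from the landing) is pushed in: 0 as inserted, 0.006 m home and flush

How it is judged:
By the outcome, as a careful person would: the job done as asked, in the order asked, and still so for the second after the job is handed in, with the robot touching nothing.
It also fails if it takes over 72 s, if anything falls off the work surface, if the arm or the gripper's body presses on something with over 40 N, if the wrist force passes 120 N, or if a joint passes its speed limit or range.

## Working session

There is one attempt and no reset: what is moved stays moved. The work goes in short steps, Python scripts to look and compute and a tool call to move; the robot and the scene stay as the last step left them, time stands still between calls to the robot, and variables do not carry over. Pictures are saved under pics/ and viewed, at most 10 in all, crops included, and the job is handed in when it is done.

Besides the shell and the picture viewer there is one more tool, called after "Call:" by a JSON object that holds its "method" and its "body", one argument or row to a line. arm_command: Moves the arm, as the interface text tells. Its arguments: {"type":"object","properties":{"increments":{"type":"array"},"jaw":{"type":"number"}},"required":["increments"]}

```bash
ls; mkdir -p pics
python3 - <<'E'
from plant import bot
import cv2,numpy as np
print(bot.read_state(), bot.grip_point_offset)
for n in ["scene","side"]:
    c=bot.capture(n); np.savez(f"{n}0.npz",**c)
    cv2.imwrite(f"pics/{n}0.png",c["pixels"][:,:,::-1])
    R=cv2.Rodrigues(np.array(c["rvec"],float))[0]; print(n,-R.T@np.array(c["tvec"]).ravel(),R[2])
E
```

```text
pics
{'clock': 0.0, 'joint_pos': array([ 1.29036175,  0.33287672, -0.06470727,  1.46095829,  0.02158307,
        1.34988642, -0.08854562]), 'qd': array([-1.57233930e-03, -1.33501436e-03,  7.11896005e-05,  2.81808532e-04,
        8.20084114e-04, -6.01336231e-04, -8.37339786e-04]), 'tau': array([-5.46056926e-04, -6.23254108e+01,  2.42479640e-02, -3.89890158e+01,
       -6.14098390e-02,  3.98273289e-02,  1.26004902e-04]), 'position': array([ 159.34593367, -604.21013625,  403.9426319 ]), 'ee_rot': array([-3.14015942e+00,  4.78444635e-05,  2.57813490e-01]), 'contact_force': array([0.03826719, 0.5626995 , 0.49473822]), 'moment': array([-0.00698733,  0.04377987, -0.00908025]), 'gripper_force': 0.0, 'width': 86.90581446958745} 163.5
scene [-405.65849702  701.00033813  931.07027867] [ 0.68270126 -0.45357387 -0.57287846]
side [563.63043119 809.26987562 756.54867238] [-0.01204469 -0.77627782 -0.63027587]
```

View pics/scene0.png

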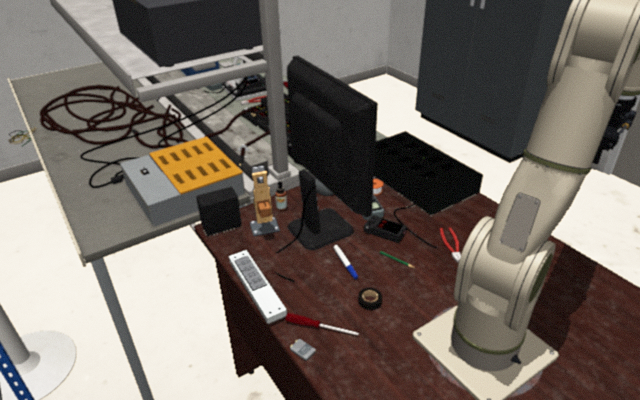

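View pics/side0.png

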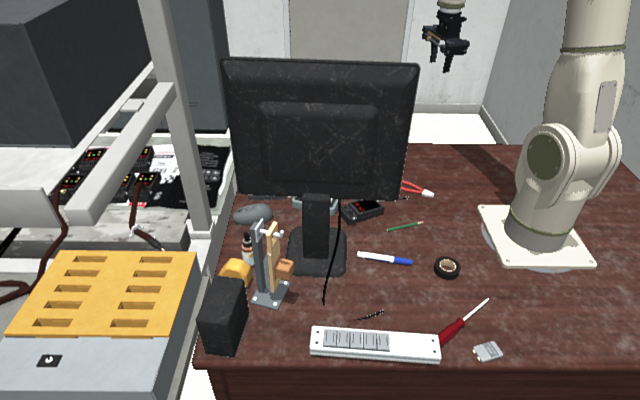

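The scene view shows the strip at about (257,285), and the stand with the block at (263,200). The side view shows the strip from (311,340) to (440,350) with its covers at the left (far) end, and the stand at (265,265) with the grip at (285,270), pointing towards the robot. The arm is on the far side of the monitor.

```bash
cat > h.py <<'E'
import numpy as np, cv2
def cloud(c):
    K=np.array(c["camera_matrix"],float);R=cv2.Rodrigues(np.array(c["rvec"],float))[0];t=np.array(c["tvec"],float).ravel()
    d=np.array(c["depth"],float);v,u=np.mgrid[:d.shape[0],:d.shape[1]]
    P=np.stack([(u-K[0,2])/K[0,0]*d,(v-K[1,2])/K[1,1]*d,d],-1)
    W=(P-t)@R; W[d==0]=np.nan
    return W
E
python3 - <<'E'
from h import *
im=[]
for n,(x0,y0,x1,y1) in {"side":(190,210,310,320),"scene":(230,150,300,250)}.items():
    c=np.load(n+"0.npz");W=cloud(c);px=c["pixels"]
    m=(W[...,2]>27)&(W[...,2]<45)&(W[...,1]>180)&(W[...,1]<420)&(W[...,0]>250)&(W[...,0]<800)&(px.min(-1)>90)
    nl,l,st,ce=cv2.connectedComponentsWithStats(m.astype(np.uint8))
    k=1+st[1:,4].argmax();q=W[l==k]
    print(n,st[k],np.median(q[:,2]));r=cv2.minAreaRect(q[:,:2].astype(np.float32));print(r,cv2.boxPoints(r).round(1).tolist())
    s=5
    im.append(cv2.resize(px[y0:y1,x0:x1],None,fx=s,fy=s,interpolation=cv2.INTER_CUBIC))
    cv2.imwrite(f"pics/{n}stand.png",im[-1][:,:,::-1])
    for z0,z1 in [(3,12),(30,60),(60,90),(90,120),(120,150),(150,170),(170,186),(186,200),(200,215)]:
        q=W[y0:y1,x0:x1].reshape(-1,3);q=q[(q[:,2]>z0)&(q[:,2]<z1)&(q[:,0]>520)&(q[:,0]<760)&(q[:,1]>100)&(q[:,1]<320)]
        if len(q):print(z0,z1,len(q),np.percentile(q,[2,50,98],axis=0).round(0).tolist())
E
```

```text
side [ 310  326  131   34 3113] 35.00264204818473
((450.099609375, 342.25897216796875), (53.41213607788086, 250.07818603515625), 85.54229736328125) [[323.3999938964844, 325.3999938964844], [572.7000122070312, 305.8999938964844], [576.7999877929688, 359.20001220703125], [327.5, 378.6000061035156]]
3 12 815 [[586.0, 140.0, 3.0], [656.0, 213.0, 8.0], [717.0, 266.0, 12.0]]
30 60 671 [[587.0, 103.0, 31.0], [718.0, 183.0, 48.0], [757.0, 297.0, 60.0]]
60 90 653 [[586.0, 105.0, 60.0], [711.0, 204.0, 72.0], [757.0, 314.0, 89.0]]
90 120 1419 [[589.0, 107.0, 92.0], [715.0, 261.0, 115.0], [758.0, 318.0, 119.0]]
120 150 351 [[584.0, 108.0, 120.0], [658.0, 204.0, 135.0], [696.0, 228.0, 149.0]]
150 170 232 [[584.0, 110.0, 150.0], [654.0, 203.0, 160.0], [696.0, 226.0, 169.0]]
170 186 118 [[586.0, 113.0, 171.0], [663.0, 206.0, 177.0], [697.0, 225.0, 186.0]]
186 200 188 [[635.0, 187.0, 187.0], [666.0, 206.0, 194.0], [695.0, 225.0, 200.0]]
200 215 198 [[633.0, 183.0, 200.0], [662.0, 203.0, 205.0], [694.0, 225.0, 210.0]]
scene [ 229  250   58   69 1442] 34.04656158598778
((450.6058349609375, 343.2483215
[... 211 characters left out ...]
.0, 112.0, 3.0], [654.0, 201.0, 7.0], [721.0, 301.0, 12.0]]
30 60 278 [[535.0, 102.0, 31.0], [710.0, 207.0, 45.0], [729.0, 288.0, 59.0]]
60 90 224 [[615.0, 102.0, 60.0], [711.0, 224.0, 76.0], [732.0, 285.0, 89.0]]
90 120 363 [[615.0, 109.0, 91.0], [651.0, 223.0, 109.0], [750.0, 280.0, 118.0]]
120 150 148 [[643.0, 185.0, 121.0], [652.0, 207.0, 135.0], [672.0, 228.0, 149.0]]
150 170 115 [[643.0, 185.0, 151.0], [653.0, 203.0, 159.0], [684.0, 226.0, 169.0]]
170 186 47 [[644.0, 188.0, 170.0], [654.0, 215.0, 177.0], [677.0, 226.0, 186.0]]
186 200 88 [[596.0, 116.0, 187.0], [654.0, 204.0, 195.0], [686.0, 225.0, 200.0]]
200 215 91 [[598.0, 117.0, 200.0], [658.0, 202.0, 205.0], [689.0, 224.0, 209.0]]
```

View pics/sidestand.png

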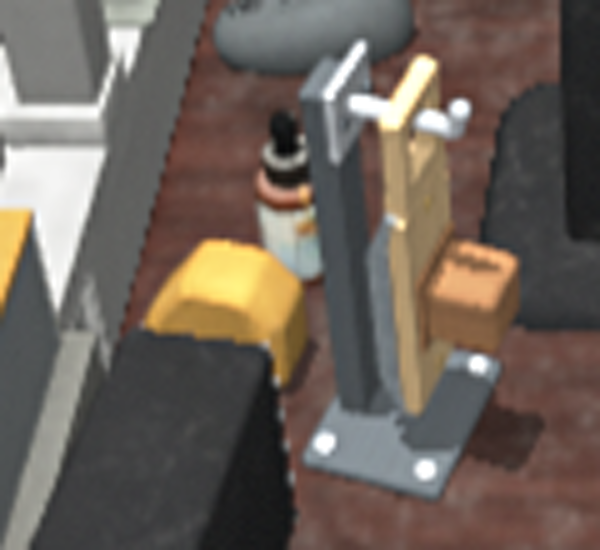

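View pics/scenestand.png

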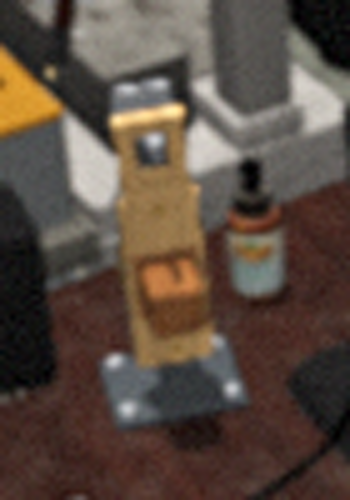

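The crops show the block hanging with the grip facing the robot, the base-plate corners at side crop (305,462), (437,497) and (500,360), and the yellow tape and the black box behind the stand. Next I'll measure stand, strip and free area.

```bash
cat >> h.py <<'E'
def ray(c,u,v,z):
    K=np.array(c["camera_matrix"],float);R=cv2.Rodrigues(np.array(c["rvec"],float))[0];t=np.array(c["tvec"],float).ravel()
    d=R.T@np.array([(u-K[0,2])/K[0,0],(v-K[1,2])/K[1,1],1]);o=-R.T@t
    return (o+d*(z-o[2])/d[2])
E
python3 - <<'E'
from h import *
S=np.load("side0.npz");C=np.load("scene0.npz")
for u,v in [(305,462),(437,497),(500,360)]: print("base side",ray(S,190+u/5,210+v/5,8).round(1))
for u,v in [(122,425),(245,402),(103,375)]: print("base scene",ray(C,230+u/5,150+v/5,8).round(1))
for n,c in (("side",S),("scene",C)):
    W=cloud(c);px=c["pixels"].astype(int)
    box=(W[...,0]>560)&(W[...,0]<720)&(W[...,1]>150)&(W[...,1]<260)&(W[...,2]>20)&(W[...,2]<215)
    wood=box&(px[...,0]-px[...,2]>50)
    q=W[wood];
    g=q[(q[:,2]>65)&(q[:,2]<125)]
    print(n,len(q)); 
    for z in range(30,210,15):
        s=q[(q[:,2]>z)&(q[:,2]<=z+15)]
        if len(s)>5:print(z,len(s),np.percentile(s,[5,50,95],axis=0).round(0).tolist())
    m=(W[...,2]>30)&(W[...,2]<42)&(W[...,1]>280)&(W[...,1]<400)&(W[...,0]>300)&(W[...,0]<600)&(px.min(-1)>90)
    nl,l,st,ce=cv2.connectedComponentsWithStats(m.astype(np.uint8));k=1+st[1:,4].argmax()
    r=cv2.minAreaRect(W[l==k][:,:2].astype(np.float32));print("strip",r)
# occupancy over desk: height map from both, 20mm cells
H=np.zeros((36,22))
for c in(S,C):
    W=cloud(c).reshape(-1,3);W=W[np.isfinite(W).all(1)&(W[:,2]<300)&(W[:,2]>-5)]
    i=((W[:,0]-260)//15).astype(int);j=((W[:,1]-80)//15).astype(int);k=(i>=0)&(i<36)&(j>=0)&(j<22)
    np.maximum.at(H,(i[k],j[k]),W[k,2])
print("cols y",list(range(80,410,15)))
for i in range(36):print(260+15*i,' '.join(f"{int(h):3d}" for h in H[i]))
E
```

```text
base side [708.1 232.5   8. ]
base side [648.9 250.3   8. ]
base side [626.3 173.7   8. ]
base scene [644.2 247.6   8. ]
base scene [621.3 177.6   8. ]
base scene [693.1 234.9   8. ]
side 830
30 30 [[654.0, 161.0, 31.0], [718.0, 173.0, 41.0], [720.0, 225.0, 45.0]]
45 37 [[649.0, 167.0, 46.0], [658.0, 222.0, 50.0], [719.0, 227.0, 58.0]]
60 23 [[652.0, 215.0, 60.0], [659.0, 225.0, 68.0], [664.0, 227.0, 74.0]]
75 62 [[624.0, 222.0, 77.0], [645.0, 226.0, 85.0], [663.0, 229.0, 89.0]]
90 114 [[619.0, 218.0, 91.0], [641.0, 225.0, 97.0], [662.0, 230.0, 104.0]]
105 255 [[619.0, 196.0, 107.0], [638.0, 216.0, 112.0], [660.0, 228.0, 118.0]]
120 53 [[646.0, 190.0, 120.0], [653.0, 213.0, 129.0], [664.0, 228.0, 134.0]]
135 49 [[646.0, 191.0, 137.0], [652.0, 212.0, 142.0], [663.0, 228.0, 148.0]]
150 47 [[646.0, 192.0, 151.0], [655.0, 219.0, 156.0], [662.0, 226.0, 164.0]]
165 64 [[648.0, 196.0, 165.0], [654.0, 217.0, 169.0], [663.0, 225.0, 179.0]]
180 33 [[646.0, 195.0, 182.0], [658.0, 224.0, 189.0], [662.0, 226.0, 193.0]]
195 56 [[646.0, 189.0, 196.0], [654.0, 213.0, 204.0], [663.0, 226.0, 207.0]]
s
[... 3853 characters left out ...]
 210  12  12   3   4   4   4   4   3   3   3   3   0   0
695   3  58  57   6   3   3   3  10 203  13  11 119 119 113 114  72   4   4   4   3   0   0
710  59 100 101  34   3  54  53  43   4   5   2 118 119 119 119 119 118 118 117   4   0   0
725   2 103  98  52  61  63  64  59   4   2   4 118 120 119 119 120 119 118 118   4   0   0
740   5  61  59   0  63  64  65  59   1   1   2 119 119 120 119 120 120 119 118   2   0   0
755   4   3   2   0  61  64  64   1   4   3   1 119 119 119 119 118 119 119 119   3   0   0
770   3   2   2   0  46  53  53   4   2   2   0   0 115 118 118 118 119 119 118   4   0   0
785   3   3   3   2   2   0  34   4   3  21   0   0   0   0   0   0   2   3   3  23   0   0
```

```bash
cat >> h.py <<'E'
from scipy.spatial.transform import Rotation as Ro, Slerp
def tool(az,th,flip=1):
    "tool tilted th deg from down towards azimuth az (deg); closing axis horizontal; flip=1: tool x towards -az"
    a=np.radians(az);t=np.radians(th);h=np.array([np.cos(a),np.sin(a),0])
    z=np.cos(t)*np.array([0,0,-1.])+np.sin(t)*h
    y=np.array([-h[1],h[0],0])*flip
    return Ro.from_matrix(np.stack([np.cross(y,z),y,z],1))
def now():
    from plant import bot
    s=bot.read_state();return np.array(s["position"]),Ro.from_euler("xyz",s["ee_rot"]),s
def plan(legs,start=None,nd=0):
    "legs: (pos,R,rows) one call each"
    p,R=start or now()[:2]
    for q,Q,n in legs:
        sl=Slerp([0,1],Ro.concatenate([R,Q]));q=np.array(q,float)
        print([ [*R.inv().apply((q-p)*f).round(nd).tolist(),*(R.inv()*sl(f)).as_rotvec(degrees=True).round(nd).tolist()] for f in np.arange(1,n+1)/n],
          "mm/row %.0f deg/row %.1f"%(np.linalg.norm(q-p)/n,(R.inv()*Q).magnitude()*57.3/n))
        p,R=q,Q
E
python3 - <<'E'
from h import *
V=lambda yaw: Ro.from_euler("xyz",[180,0,yaw],degrees=True)
T=tool(-17,40);print((V(163).inv()*tool(-17,0)).magnitude())
G=np.array([631,213.5,94]);d=T.as_matrix()[:,2];g=G-163.5*d-3*d;print(g,g-120*d)
plan([((250,-400,720),V(60),8),((420,0,720),V(110),8),((400,235,660),V(163),7),(g-120*d,T,8)])
E
```

```text
2.0671475280152304e-16
[528.65230877 244.79082938 221.54639978] [454.88820699 267.34277849 313.47173295]
[[17.0, -22.0, -39.0, -0.0, -0.0, -6.0], [35.0, -44.0, -79.0, -0.0, -0.0, -11.0], [52.0, -66.0, -118.0, -0.0, -0.0, -17.0], [70.0, -87.0, -158.0, -0.0, -0.0, -23.0], [87.0, -109.0, -197.0, -0.0, -0.0, -28.0], [105.0, -131.0, -237.0, -0.0, -0.0, -34.0], [122.0, -153.0, -276.0, -0.0, -0.0, -40.0], [140.0, -175.0, -316.0, -0.0, -0.0, -45.0]] mm/row 48 deg/row 5.7
[[54.0, -7.0, -0.0, 0.0, 0.0, -6.0], [108.0, -13.0, -0.0, 0.0, 0.0, -13.0], [162.0, -20.0, -0.0, 0.0, 0.0, -19.0], [216.0, -26.0, -0.0, 0.0, 0.0, -25.0], [270.0, -33.0, -0.0, 0.0, 0.0, -31.0], [324.0, -40.0, -0.0, 0.0, 0.0, -38.0], [377.0, -46.0, -0.0, 0.0, 0.0, -44.0], [431.0, -53.0, -0.0, 0.0, 0.0, -50.0]] mm/row 54 deg/row 6.3
[[33.0, 9.0, 9.0, -0.0, 0.0, -8.0], [65.0, 18.0, 17.0, -0.0, 0.0, -15.0], [98.0, 26.0, 26.0, -0.0, 0.0, -23.0], [130.0, 35.0, 34.0, -0.0, 0.0, -30.0], [163.0, 44.0, 43.0, -0.0, 0.0, -38.0], [195.0, 53.0, 51.0, 0.0, 0.0, -45.0], [228.0, 62.0, 60.0, -0.0, 0.0, -53.0]] mm/row 35 deg/row 7.6
[[-5.0, 6.0, 43.0, 0.0, -5.0, 0.0], [-11.0, 12.0, 87.0, 0.0, -10.0, 0.0], [-16.0, 18.0, 130.0, 0.0, -15.0, 0.0], [-22.0, 23.0, 173.0, 0.0, -20.0, 0.0], [-27.0, 29.0, 217.0, 0.0, -25.0, 0.0], [-32.0, 35.0, 260.0, 0.0, -30.0, 0.0], [-38.0, 41.0, 303.0, 0.0, -35.0, 0.0], [-43.0, 47.0, 347.0, 0.0, -40.0, 0.0]] mm/row 44 deg/row 5.0
```

Call:
{"method": "arm_command", "body": {
  "increments": [
    [17,-22,-39,0,0,-6],
    [35,-44,-79,0,0,-11],
    [52,-66,-118,0,0,-17],
    [70,-87,-158,0,0,-23],
    [87,-109,-197,0,0,-28],
    [105,-131,-237,0,0,-34],
    [122,-153,-276,0,0,-40],
    [140,-175,-316,0,0,-45]
  ],
  "jaw": 1
}}

```text
clock: 0.9
position: [250.2, -398.0, 722.2]
ee_rot: [-3.141, 0.0, 1.047]
contact_force: [0.3, -1.2, 0.2]
width: 87.2
gripper_force: 0.0
```

Tracks well.

Call:
{"method": "arm_command", "body": {
  "increments": [
    [49,-6,0,0,0,-6],
    [98,-12,0,0,0,-12],
    [147,-18,0,0,0,-18],
    [196,-24,0,0,0,-24],
    [245,-30,0,0,0,-30],
    [294,-36,0,0,0,-36],
    [343,-42,0,0,0,-42],
    [392,-48,0,0,0,-50]
  ]
}}

```text
clock: 1.7
position: [406.1, -34.4, 720.7]
ee_rot: [-3.142, 0.001, 1.92]
contact_force: [0.7, -0.3, -0.5]
width: 87.0
gripper_force: 0.0
```

Run:
```python
from h import *
V=lambda yaw: Ro.from_euler("xyz",[180,0,yaw],degrees=True)
T=tool(-17,40);G=np.array([631,213.5,94]);d=T.as_matrix()[:,2];g=G-166.5*d
p,R,s=now();print(p,s["ee_rot"],s["joint_pos"].round(2))
plan([((400,235,660),V(163),8),(g-120*d,T,8)])
```

```text
[406.07743532 -34.36068009 720.71012708] [-3.14158348e+00  6.45732329e-04  1.91998053e+00] [ 0.77 -0.09 -0.7   1.26 -0.06  1.96  0.4 ]
[[32.0, 11.0, 8.0, -0.0, 0.0, -7.0], [64.0, 22.0, 15.0, -0.0, 0.0, -13.0], [96.0, 32.0, 23.0, -0.0, 0.0, -20.0], [128.0, 43.0, 30.0, -0.0, 0.0, -26.0], [160.0, 54.0, 38.0, -0.0, 0.0, -33.0], [191.0, 65.0, 45.0, -0.0, 0.0, -40.0], [223.0, 76.0, 53.0, -0.0, 0.0, -46.0], [255.0, 86.0, 61.0, -0.0, 0.0, -53.0]] mm/row 35 deg/row 6.6
[[-5.0, 6.0, 43.0, 0.0, -5.0, 0.0], [-11.0, 12.0, 87.0, 0.0, -10.0, 0.0], [-16.0, 18.0, 130.0, 0.0, -15.0, 0.0], [-22.0, 23.0, 173.0, 0.0, -20.0, 0.0], [-27.0, 29.0, 217.0, 0.0, -25.0, 0.0], [-32.0, 35.0, 260.0, 0.0, -30.0, 0.0], [-38.0, 41.0, 303.0, 0.0, -35.0, 0.0], [-43.0, 47.0, 347.0, 0.0, -40.0, 0.0]] mm/row 44 deg/row 5.0
```

Call:
{"method": "arm_command", "body": {
  "increments": [
    [32,11,8,0,0,-7],
    [64,22,15,0,0,-13],
    [96,32,23,0,0,-20],
    [128,43,30,0,0,-26],
    [160,54,38,0,0,-33],
    [191,65,45,0,0,-40],
    [223,76,53,0,0,-46],
    [255,86,61,0,0,-53]
  ]
}}

```text
clock: 2.5
position: [400.3, 233.8, 659.3]
ee_rot: [-3.141, 0.0, 2.845]
contact_force: [0.9, -0.0, -0.1]
width: 87.1
gripper_force: 0.0
```

Run:
```python
from h import *
T=tool(-17,40);G=np.array([631,213.5,94]);d=T.as_matrix()[:,2];g=G-166.5*d
p,R,s=now();print(p,s["ee_rot"],s["joint_pos"].round(2))
plan([(g-120*d,T,8)])
```

```text
[400.26604901 233.81312393 659.34607227] [-3.14128453e+00  4.97300831e-04  2.84480407e+00] [ 0.43  0.03 -1.06  1.3   0.02  1.82  0.65]
[[-5.0, 6.0, 43.0, -0.0, -5.0, 0.0], [-11.0, 12.0, 86.0, -0.0, -10.0, 0.0], [-16.0, 18.0, 130.0, -0.0, -15.0, 0.0], [-21.0, 24.0, 173.0, -0.0, -20.0, 0.0], [-26.0, 30.0, 216.0, -0.0, -25.0, 0.0], [-32.0, 36.0, 259.0, -0.0, -30.0, 0.0], [-37.0, 42.0, 303.0, -0.0, -35.0, 0.0], [-42.0, 48.0, 346.0, -0.0, -40.0, 0.0]] mm/row 44 deg/row 5.0
```

Call:
{"method": "arm_command", "body": {
  "increments": [
    [-5,6,43,0,-5,0],
    [-11,12,86,0,-10,0],
    [-16,18,130,0,-15,0],
    [-21,24,173,0,-20,0],
    [-26,30,216,0,-25,0],
    [-32,36,259,0,-30,0],
    [-37,42,303,0,-35,0],
    [-42,48,346,0,-40,0]
  ]
}}

```text
clock: 3.3
position: [454.5, 264.6, 318.3]
ee_rot: [-3.141, 0.689, 2.84]
contact_force: [1.7, -2.0, 1.0]
width: 86.8
gripper_force: 0.0
```

Run:
```python
from h import *
from plant import bot
T=tool(-17,40);G=np.array([631,213.5,94]);d=T.as_matrix()[:,2];g=G-166.5*d
p,R,s=now();print(p,(T.inv()*R).as_rotvec(degrees=True),s["joint_pos"].round(2))
plan([(g,T,4)])
c=bot.capture("wrist");np.savez("w1.npz",**c);d=bot.capture("side");
cv2.imwrite("pics/w1.png",np.vstack([c["pixels"],])[:,:,::-1])
cv2.imwrite("pics/s1.png",cv2.resize(d["pixels"][120:340,180:480],None,fx=2.5,fy=2.5)[:,:,::-1])
W=cloud(c);px=c["pixels"].astype(int)
m=(px[...,0]-px[...,2]>50)&(W[...,2]>60)&(W[...,2]<120)&(W[...,0]<640)&(W[...,0]>595)
q=W[m];print(len(q),np.percentile(q,[3,25,50,75,97],axis=0).round(1).tolist())
m=(px[...,0]-px[...,2]>40)&(W[...,2]>120)&(W[...,2]<210)&(W[...,0]>640)&(W[...,0]<670)
q=W[m];print(len(q),np.percentile(q,[3,50,97],axis=0).round(1).tolist())
```

```text
[454.51280488 264.55458617 318.27563549] [0.24854001 0.50578768 0.22701527] [ 0.22  0.24 -1.09  1.99  1.05  1.01 -0.15]
[[1.0, 1.0, 31.0, -0.0, -0.0, -0.0], [1.0, 2.0, 62.0, -0.0, -0.0, -0.0], [2.0, 2.0, 93.0, -0.0, -0.0, -0.0], [2.0, 3.0, 123.0, -0.0, -1.0, -0.0]] mm/row 31 deg/row 0.2
1760 [[616.2, 199.1, 79.8], [618.6, 206.9, 90.5], [621.5, 214.2, 101.5], [625.5, 221.6, 108.4], [638.1, 228.5, 109.7]]
2664 [[645.7, 186.7, 121.4], [651.9, 206.1, 141.7], [658.5, 225.6, 194.6]]
```

View pics/w1.png

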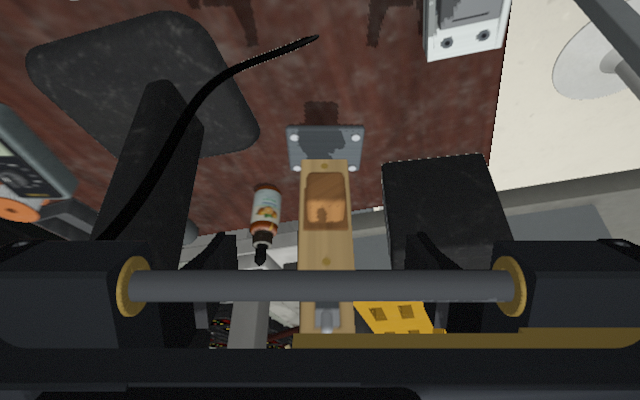

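View pics/s1.png

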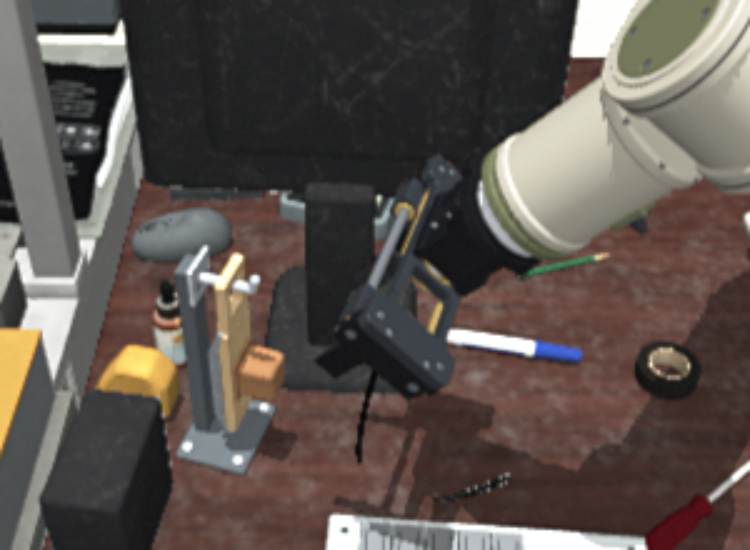

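The wrist view shows the block straight on at column 326, centred between the fingers. The side view shows the gripper coming down towards the grip, clear of the monitor.

Call:
{"method": "arm_command", "body": {
  "increments": [
    [0,0,25,0,0,0],
    [0,0,50,0,0,0],
    [0,0,70,0,0,0],
    [0,0,90,0,0,0],
    [0,0,105,0,0,0],
    [0,0,120,0,0,0],
    [0,0,120,0,0,0],
    [0,0,120,0,0,0]
  ]
}}

```text
clock: 4.2
position: [529.4, 244.8, 232.1]
ee_rot: [3.133, 0.688, 2.837]
contact_force: [16.8, 14.6, 0.5]
width: 86.8
gripper_force: 0.0
```

Run:
```python
from h import *
from plant import bot
c=bot.capture("wrist");d=bot.capture("side")
p,R,s=now();T=tool(-17,40);print(p,(T.inv()*R).as_rotvec(degrees=True),s["joint_pos"].round(2),s["contact_force"], "grasp pt",p+R.apply([0,0,163.5]))
cv2.imwrite("pics/s2.png",np.vstack([cv2.resize(d["pixels"][200:320,210:370],None,fx=3,fy=2.5),c["pixels"][100:360,80:560]])[:,:,::-1])
```

```text
[529.37939953 244.76096356 232.22476134] [-0.20774759  0.57575729  0.34540285] [ 0.14  0.48 -0.93  1.94  1.33  0.95 -0.27] [17.70185482 15.18431395 -1.06159712] grasp pt [628.84975566 214.97490556 105.92872419]
```

View pics/s2.png

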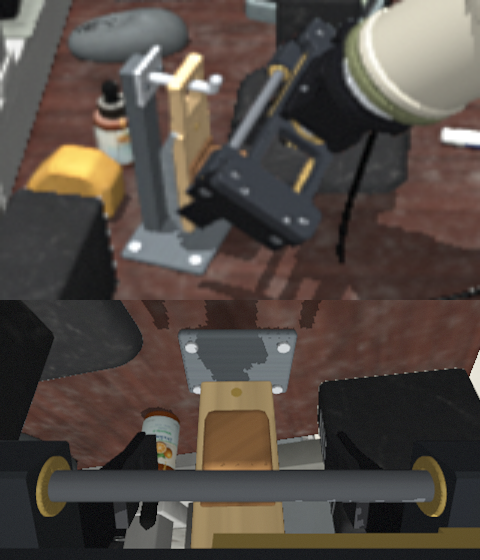

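The fingers are beside the grip, but something pushes on the arm with about 23 N, so I'll see where before closing.

Run:
```python
from h import *
from plant import bot
s=bot.read_state();print(s["moment"],s["tau"].round(1))
c=bot.capture("scene");np.savez("sc3.npz",**c)
cv2.imwrite("pics/sc3.png",cv2.resize(c["pixels"][0:300,200:560],None,fx=2,fy=2)[:,:,::-1])
```

```text
[ 2.16760423 -1.45099608  2.11609697] [  5.  -49.9  -7.9 -20.9  -0.5   5.5  -0.1]
```

View pics/sc3.png

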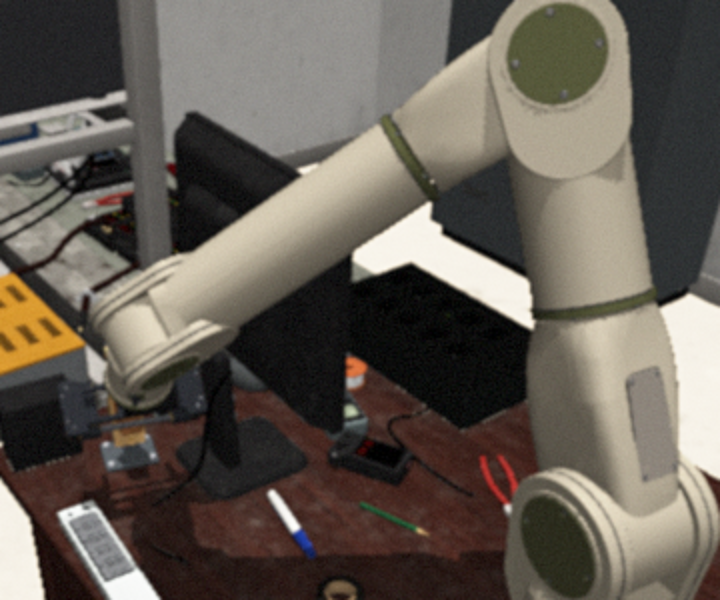

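The scene view shows the forearm (crop (170,320) to (400,150)) crossing close along the monitor's left face. I'll fit the kinematics to check the clearance.

```bash
cat >> h.py <<'E'
DAT=[([1.29036,.33288,-.06471,1.46096,.02158,1.34989],(159.3,-604.2,403.9)),([.77,-.09,-.7,1.26,-.06,1.96],(406,-34.4,720.7)),([.43,.03,-1.06,1.3,.02,1.82],(400.3,233.8,659.3)),
([.22,.24,-1.09,1.99,1.05,1.01],(454.5,264.6,318.3)),([.14,.48,-.93,1.94,1.33,.95],(529.4,244.8,232.2))]
def fk(q,L,s=(-1,-1,-1)):
    R=Ro.identity();p=np.zeros(3);out=[]
    R=R*Ro.from_euler("z",s[0]*q[0]);p=p+R.apply([0,0,L[0]]);out.append(p)
    R=R*Ro.from_euler("y",q[1]);p=p+R.apply([L[4],0,L[1]]);out.append(p)
    R=R*Ro.from_euler("z",s[1]*q[2]);R=R*Ro.from_euler("y",q[3]);p=p+R.apply([-L[4],0,L[2]]);out.append(p)
    R=R*Ro.from_euler("z",s[2]*q[4]);R=R*Ro.from_euler("y",q[5]);p=p+R.apply([L[5],0,L[3]]);out.append(p)
    return out
E
python3 - <<'E'
from h import *
from scipy.optimize import least_squares
import itertools
for s in itertools.product((-1,1),repeat=3):
    r=least_squares(lambda L:np.concatenate([fk(q,L,s)[-1]-p for q,p in DAT]),[340,400,400,120,0,0])
    print(s,r.cost.round(0),r.x.round(0), np.sqrt(r.cost*2/15).round(1))
    if r.cost<2000:
        P=fk(DAT[-1][0],r.x,s);print(np.round(P,0).tolist())
c=np.load("sc3.npz");W=cloud(c);px=c["pixels"].astype(int)
m=(px.min(-1)>110)&(W[...,2]>250)&(W[...,0]<560)&(W[...,1]>-50)
q=W[m]
for x in range(300,540,30):
    t=q[(q[:,0]>x)&(q[:,0]<x+30)]
    if len(t)>5:print(x,len(t),np.percentile(t[:,1:],[3,50,97],axis=0).round(0).tolist())
m=(px.max(-1)<60)&(W[...,2]>160)&(W[...,2]<480)&(W[...,0]>330)&(W[...,0]<800)&(W[...,1]>-30)&(W[...,1]<150)
q=W[m];print("mon",np.percentile(q,[1,50,99],axis=0).round(0).tolist())
E
```

```text
(-1, -1, -1) 1230.0 [237. 397. 472. 133.  45.  24.] 12.8
[[0.0, 0.0, 237.0], [221.0, -31.0, 568.0], [454.0, 305.0, 329.0], [533.0, 257.0, 230.0]]
(-1, -1, 1) 2752.0 [ 37. 463. 377.  -8.  60. -63.] 19.2
(-1, 1, -1) 149435.0 [-100.  -61.  175. -367.  449.  403.] 141.2
(-1, 1, 1) 118040.0 [-942.  378.   60. -726.  538.  398.] 125.5
(1, -1, -1) 262132.0 [ 2850. -2067.   606.   684.   392.   587.] 187.0
(1, -1, 1) 400542.0 [ 1180. -1348.    93.  -211.   572.   240.] 231.1
(1, 1, -1) 378222.0 [ 1078. -1233.   -28.  -473.   336.   -49.] 224.6
(1, 1, 1) 247739.0 [ 3034. -1839.   894.   935.   179.   800.] 181.7
300 1037 [[84.0, 463.0], [156.0, 516.0], [199.0, 579.0]]
330 1178 [[131.0, 385.0], [213.0, 465.0], [282.0, 540.0]]
360 1124 [[179.0, 361.0], [261.0, 424.0], [316.0, 498.0]]
390 846 [[225.0, 366.0], [283.0, 411.0], [319.0, 461.0]]
420 254 [[282.0, 378.0], [311.0, 412.0], [324.0, 438.0]]
450 14 [[307.0, 317.0], [309.0, 322.0], [319.0, 372.0]]
510 7 [[284.0, 252.0], [289.0, 267.0], [292.0, 272.0]]
mon [[376.0, 26.0, 166.0], [492.0, 67.0, 330.0], [727.0, 138.0, 470.0]]
```

Run:
```python
from h import *
for n in("side0","scene0","w1"):
    W=cloud(np.load(n+".npz")).reshape(-1,3)
    W=W[np.isfinite(W).all(1)&(W[:,0]>440)&(W[:,0]<610)&(W[:,1]>60)&(W[:,1]<185)]
    print(n)
    for z in range(25,230,25):
        o=[]
        for x in range(450,605,15):
            t=W[(W[:,2]>z)&(W[:,2]<z+25)&(W[:,0]>x)&(W[:,0]<=x+15)][:,1]
            o.append("%4d/%-3d"%(np.percentile(t,97),len(t)) if len(t)>2 else "   -    ")
        print(z,*o)
```

```text
side0
25    -        -        -        -        -      173/34   175/52   107/43   106/46   105/44     -    
50    -        -        -        -        -      159/34   110/41   110/43   109/49   108/42     -    
75    -        -        -        -        -      156/28   111/49   111/45   110/55   109/42     -    
100    -        -        -        -      156/17   155/13   114/55   113/44   112/50   111/49   103/3  
125    -        -        -        -      155/30   112/8    115/51   115/51   114/55   113/56     -    
150   71/6     70/7     70/4     69/6    150/42   113/9    116/53   117/57   115/56   115/56    65/4  
175   76/56    75/58    74/56    74/56   139/112  102/53   119/90   118/89   117/94   116/84    69/41 
200   76/51    75/38    81/44    74/40   113/41   112/46   118/107  118/106  117/102  116/103  107/24 
225   91/50    94/55    94/50    93/53    92/57    92/56    91/53    90/54    90/53    89/49    89/37 
scene0
25    -        -        -        -        -      175/53   166/30   107/15   108/16   106/9      -    
50    -        -        -        -        -      158/43   110
[... 983 characters left out ...]
-        -        -      154/81   155/490  111/680  110/163  110/332  109/264  106/3  
100    -        -        -        -      154/312  154/329  112/690  112/390  111/409  110/309  108/6  
125    -        -        -        -      153/519  108/281  114/751  114/562  113/487  112/365  109/8  
150    -        -        -        -      149/887  184/113  182/385  115/141  114/348  113/182    -    
175    -        -        -        -      140/136  184/15     -        -        -        -        -    
200  184/329  184/616    -        -        -        -        -        -        -        -        -    
225  184/32   184/681    -        -        -        -        -        -        -        -        -
```

The body's right end pushes on the monitor's solid cable at about (517,150,150). I'll back out and come in again less tilted (28°), which clears it.

Call:
{"method": "arm_command", "body": {
  "increments": [
    [0,0,-25,0,0,0],
    [0,0,-50,0,0,0],
    [0,0,-75,0,0,0],
    [0,0,-75,0,0,0],
    [0,0,-75,0,0,0]
  ]
}}

```text
clock: 4.85
position: [482.3, 255.6, 286.9]
ee_rot: [-3.14, 0.686, 2.838]
contact_force: [0.3, -0.0, -0.2]
width: 87.1
gripper_force: 0.0
```

Run:
```python
from h import *
p,R,s=now();print(p,s["contact_force"].round(1))
T=tool(-17,28);d=T.as_matrix()[:,2];g=np.array([628,214,97])-163.5*d;print(g,g-80*d)
plan([(g-80*d,T,8)],nd=1)
```

```text
[482.30343321 255.63570368 286.85350443] [ 0.3 -0.  -0.2]
[554.59538527 236.44204288 241.36193143] [518.6787542  247.42285898 311.99773886]
[[-5.6, 0.4, 0.5, -0.0, 1.4, -0.0], [-11.2, 0.8, 1.0, -0.1, 2.8, -0.1], [-16.8, 1.1, 1.5, -0.1, 4.2, -0.1], [-22.3, 1.5, 2.1, -0.2, 5.7, -0.2], [-27.9, 1.9, 2.6, -0.2, 7.1, -0.2], [-33.5, 2.3, 3.1, -0.2, 8.5, -0.3], [-39.1, 2.7, 3.6, -0.3, 9.9, -0.3], [-44.7, 3.1, 4.1, -0.3, 11.3, -0.3]] mm/row 6 deg/row 1.4
```

Call:
{"method": "arm_command", "body": {
  "increments": [
    [-11,1,1,0,3,0],
    [-22,1.5,2,0,6,0],
    [-34,2.3,3,0,9,0],
    [-44.7,3.1,4.1,-0.3,11.3,-0.3],
    [-44.7,3.1,4.1,-0.3,11.3,-0.3],
    [-44.7,3.1,4.1,-0.3,11.3,-0.3]
  ]
}}

```text
clock: 5.45
position: [518.4, 247.3, 309.7]
ee_rot: [-3.141, 0.488, 2.844]
contact_force: [-1.0, -0.1, -0.6]
width: 86.8
gripper_force: 0.0
```

Run:
```python
from h import *
p,R,s=now();print(p,s["contact_force"].round(1))
T=tool(-17,28);d=T.as_matrix()[:,2];g=np.array([628,214,97])-163.5*d;print(p-(g-80*d),(T.inv()*R).as_rotvec(degrees=True).round(2))
plan([(g,T,1)],nd=1)
```

```text
[518.38302952 247.27345535 309.65365604] [-1.  -0.1 -0.6]
[-0.29572469 -0.14940363 -2.34408282] [0.05 0.05 0.04]
[[-1.4, 0.3, 78.0, -0.0, -0.0, -0.0]] mm/row 78 deg/row 0.1
```

Call:
{"method": "arm_command", "body": {
  "increments": [
    [0,0,20,0,0,0],
    [0,0,40,0,0,0],
    [-1,0,58,0,0,0],
    [-1,0,70,0,0,0],
    [-1,0,79,0,0,0],
    [-1,0,79,0,0,0],
    [-1,0,79,0,0,0]
  ]
}}

```text
clock: 6.15
position: [554.2, 237.3, 241.4]
ee_rot: [3.142, 0.489, 2.846]
contact_force: [0.2, 0.2, -0.5]
width: 87.4
gripper_force: 0.0
```

Run:
```python
from h import *
p,R,s=now();print(p,s["contact_force"].round(1),"gp",p+R.apply([0,0,163.5]),s["joint_pos"].round(2))
```

```text
[554.19652899 237.2554682  241.37209297] [ 0.2  0.2 -0.5] gp [627.64707975 214.89851784  97.02032344] [ 0.22  0.53 -0.97  1.83  1.08  0.97  0.01]
```

On target with no contact, so I'll close.

Call:
{"method": "arm_command", "body": {
  "increments": [
    [0,0,0,0,0,0],
    [0,0,0,0,0,0],
    [0,0,0,0,0,0],
    [0,0,0,0,0,0],
    [0,0,0,0,0,0],
    [0,0,0,0,0,0],
    [0,0,0,0,0,0],
    [0,0,0,0,0,0]
  ],
  "jaw": -1
}}

```text
clock: 6.95
position: [554.5, 236.8, 241.0]
ee_rot: [-3.141, 0.489, 2.846]
contact_force: [-0.1, -0.9, 0.8]
width: 31.5
gripper_force: 29.8
```

Run:
```python
from h import *
p,R,s=now();print(p,s["contact_force"].round(1),s["width"],s["gripper_force"])
u=np.array([-.956,.292,0])
# lift 24, draw 70 out, then lift & away
plan([(p+[0,0,24],R,4)],(p,R),1)
plan([(p+[0,0,24]+80*u,R,6)],(p+[0,0,24],R),1)
```

```text
[554.45440092 236.8259088  241.00028615] [-0.1 -0.9  0.8] 31.463142117059974 29.836975776124746
[[-2.8, -0.0, -5.3, 0.0, 0.0, 0.0], [-5.6, -0.0, -10.6, 0.0, 0.0, 0.0], [-8.5, -0.0, -15.9, 0.0, 0.0, 0.0], [-11.3, -0.0, -21.2, 0.0, 0.0, 0.0]] mm/row 6 deg/row 0.0
[[11.8, 0.0, -6.3, 0.0, 0.0, 0.0], [23.5, 0.0, -12.5, 0.0, 0.0, 0.0], [35.3, 0.0, -18.8, 0.0, 0.0, 0.0], [47.1, 0.0, -25.0, 0.0, 0.0, 0.0], [58.8, 0.0, -31.3, 0.0, 0.0, 0.0], [70.6, 0.0, -37.5, 0.0, 0.0, 0.0]] mm/row 13 deg/row 0.0
```

Call:
{"method": "arm_command", "body": {
  "increments": [
    [-2.5,0,-4.7,0,0,0],
    [-5,0,-9.4,0,0,0],
    [-7.5,0,-14.1,0,0,0],
    [-7.5,0,-14.1,0,0,0],
    [-7.5,0,-14.1,0,0,0],
    [-7.5,0,-14.1,0,0,0]
  ]
}}

```text
clock: 7.55
position: [554.4, 236.7, 256.8]
ee_rot: [-3.141, 0.488, 2.846]
contact_force: [0.2, 0.0, -3.9]
width: 31.8
gripper_force: 29.8
```

Run:
```python
from h import *
from plant import bot
p,R,s=now();print(p,s["contact_force"].round(1),s["width"])
c=bot.capture("side")
cv2.imwrite("pics/s4.png",cv2.resize(c["pixels"][200:310,220:350],None,fx=5,fy=5,interpolation=cv2.INTER_CUBIC)[:,:,::-1])
```

```text
[554.38985735 236.72330088 256.76820771] [ 0.2  0.  -3.9] 31.83595109033146
```

View pics/s4.png

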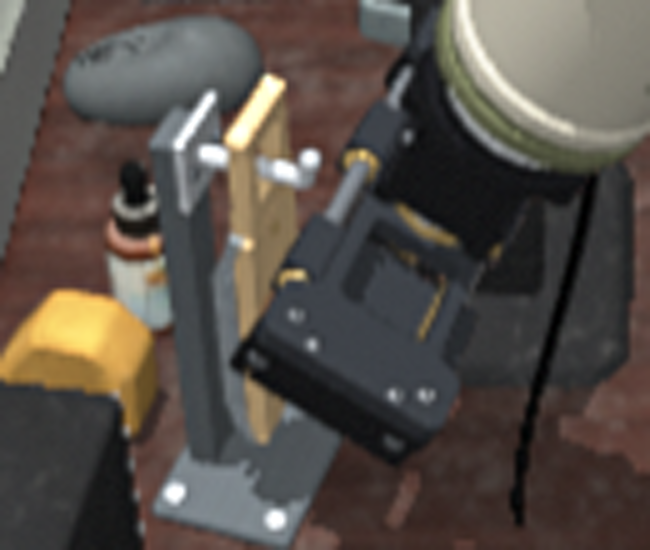

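The side crop shows the block raised, with the hook bar now mid-slot at (290,165). The cable is the thing to mind on the way out, so I'll compute its clearance.

Run:
```python
from h import *
Q=[]
for n in("side0","scene0","w1"):
    W=cloud(np.load(n+".npz")).reshape(-1,3)
    k=np.isfinite(W).all(1)&(W[:,0]>440)&(W[:,0]<620)&(W[:,1]>60)&(W[:,1]<182)&(W[:,2]>25)&(W[:,2]<260)
    if n=="w1": k&=(W[:,2]<150)&(W[:,1]<165)
    Q.append(W[k])
Q=np.vstack(Q)
c=Q[(Q[:,1]>122)]
for z in range(30,225,20):
    t=c[(c[:,2]>z)&(c[:,2]<z+20)]
    if len(t):print("cable",z,np.percentile(t,[10,50,90],axis=0).round(0)[:,:2].tolist())
p,R,s=now();u=np.array([-.956,.292,0]);H=np.array([652,206.5])+12*u[:2]*0
def clear(draw,yaw,lat,up=0):
    Y=Ro.from_euler("z",yaw,degrees=True);h=np.array([660.,204,0])
    pp=h+Y.apply(p-h)+draw*u+lat*np.array([.292,.956,0])+[0,0,up];RR=Y*R
    t=RR.inv().apply(Q-pp)
    b=np.maximum(np.abs(t-[0,0,50])-[37.5,95,62.5],0)
    f=np.maximum(np.abs(t-[0,0,148])-[11,36,36],0)
    return min(np.linalg.norm(b,axis=1).min(),np.linalg.norm(f,axis=1).min())
for yaw in(-15,-8,0,8,15,22):
    print(yaw,[[round(clear(dr,yaw,la),0) for dr in(0,10,20,30,36,42)] for la in(0,3)])
```

```text
cable 30 [[533.0, 159.0], [536.0, 162.0], [539.0, 165.0]]
cable 50 [[529.0, 154.0], [531.0, 157.0], [535.0, 159.0]]
cable 70 [[525.0, 152.0], [528.0, 154.0], [531.0, 155.0]]
cable 90 [[523.0, 151.0], [524.0, 154.0], [527.0, 155.0]]
cable 110 [[520.0, 150.0], [522.0, 153.0], [525.0, 154.0]]
cable 130 [[519.0, 148.0], [520.0, 151.0], [523.0, 152.0]]
cable 150 [[516.0, 143.0], [519.0, 147.0], [521.0, 150.0]]
cable 170 [[515.0, 128.0], [518.0, 136.0], [521.0, 142.0]]
cable 190 [[516.0, 123.0], [519.0, 125.0], [522.0, 129.0]]
-15 [[np.float64(21.0), np.float64(19.0), np.float64(18.0), np.float64(16.0), np.float64(15.0), np.float64(14.0)], [np.float64(24.0), np.float64(22.0), np.float64(21.0), np.float64(19.0), np.float64(18.0), np.float64(17.0)]]
-8 [[np.float64(12.0), np.float64(9.0), np.float64(7.0), np.float64(7.0), np.float64(6.0), np.float64(6.0)], [np.float64(15.0), np.float64(12.0), np.float64(10.0), np.float64(10.0), np.float64(9.0), np.float64(9.0)]]
0 [[np.float64(8.0), np.float64(1.0), np.float64(0.0), np.float64(0.0), np.float64(0.0), np.float64(0.0)], [np.float64(9.0), np.float64(3.0), np.float64(0.0), np.float64(0.0), np.float64(0.0), np.float64(0.0)]]
8 [[np.float64(2.0), np.float64(2.0), np.float64(0.0), np.float64(0.0), np.float64(0.0), np.float64(0.0)], [np.float64(5.0), np.float64(2.0), np.float64(0.0), np.float64(0.0), np.float64(0.0), np.float64(0.0)]]
15 [[np.float64(0.0), np.float64(0.0), np.float64(0.0), np.float64(0.0), np.float64(0.0), np.float64(0.0)], [np.float64(0.0), np.float64(0.0), np.float64(0.0), np.float64(0.0), np.float64(0.0), np.float64(0.0)]]
22 [[np.float64(0.0), np.float64(0.0), np.float64(0.0), np.float64(0.0), np.float64(0.0), np.float64(0.0)], [np.float64(0.0), np.float64(0.0), np.float64(0.0), np.float64(0.0), np.float64(0.0), np.float64(0.0)]]
```

```bash
cat >> h.py <<'E'
LO=np.array([-2.6,-.5,-1.47,.16,-1.27,.06,-2.6]);HI=np.array([2.6,2.12,1.34,2.42,4.41,2.06,2.6])
def fkR(q,c):
    return Ro.from_euler("z",-q[0])*Ro.from_euler("y",q[1])*Ro.from_euler("z",-q[2])*Ro.from_euler("y",q[3])*Ro.from_euler("z",-q[4])*Ro.from_euler("y",q[5])*Ro.from_euler("z",c[0]*q[6]+c[1])
E
python3 - <<'E'
from h import *
from scipy.optimize import least_squares
p,R,s=now();q=s["joint_pos"]
D=DAT+[(q[:6],p)]
L=least_squares(lambda L:np.concatenate([fk(a,L)[-1]-b for a,b in D]),[240,400,470,133,45,24]).x
print(L.round(0),[np.linalg.norm(fk(a,L)[-1]-b).round(0) for a,b in D])
O=[([1.29036,.33288,-.06471,1.46096,.02158,1.34989,-.08854],Ro.from_euler("xyz",[-3.14016,0,.25781])),([.43,.03,-1.06,1.3,.02,1.82,.65],Ro.from_euler("xyz",[-3.1413,.0005,2.8448])),(q,R)]
best=None
for c0 in(-1,1):
    for c1 in np.arange(0,6.3,1.57):
        r=least_squares(lambda c:np.concatenate([(fkR(a,(c0,c[0])).inv()*b).as_rotvec() for a,b in O]),[c1])
        if best is None or r.cost<best[0]:best=(r.cost,(c0,r.x[0]))
print(best);c=best[1]
np.savez("kin.npz",L=L,c=c)
def ik(pp,RR,q0):
    f=lambda x:np.concatenate([(fk(x,L)[-1]-pp)/10,(fkR(x,c).inv()*RR).as_rotvec()*10,(x-q0)*.05])
    r=least_squares(f,np.clip(q0,LO+.01,HI-.01),bounds=(LO,HI));return r.x,np.linalg.norm(fk(r.x,L)[-1]-pp),(fkR(r.x,c).inv()*RR).magnitude()*57
print(q.round(2))
for phi in(-150,-120,-105,-90,-75,-60):
    T=tool(phi,62,-1);d=T.as_matrix()[:,2];B=np.array([375,188,44.]);x,e,a=ik(B-163.5*d,T,q)
    print(phi,(B-163.5*d).round(0),x.round(2),round(e,1),round(a,1))
for yaw in(175.5,-4.5,90,-90):
    for B in([375,188,40],[363,349,75],[560,333,75]):
        x,e,a=ik(np.array(B)+[0,0,163.5],Ro.from_euler("xyz",[180,0,yaw],degrees=True),q);print(yaw,B,x.round(2),round(e,1),round(a,1))
E
```

```text
[233. 400. 470. 132.  46.  24.] [np.float64(43.0), np.float64(12.0), np.float64(15.0), np.float64(8.0), np.float64(12.0), np.float64(5.0)]
(np.float64(5.044437462005535e-05), (-1, np.float64(1.5710380336636387)))
[ 0.23  0.52 -0.99  1.82  1.05  0.98  0.04]
-150 [500. 260. 121.] [ 0.12  1.19 -1.07  1.47  0.48  2.05  0.92] 0.0 0.0
-120 [447. 313. 121.] [-0.1   1.06 -0.93  1.59  0.68  2.06  1.3 ] 0.0 0.0
-105 [412. 327. 121.] [-0.14  1.03 -0.96  1.68  0.83  2.06  1.42] 0.0 0.0
-90 [375. 332. 121.] [-0.19  0.97 -0.95  1.81  0.96  2.01  1.54] 0.0 0.0
-75 [338. 327. 121.] [-0.24  0.88 -0.94  1.96  1.07  1.92  1.65] 0.0 0.0
-60 [303. 313. 121.] [-0.28  0.78 -0.93  2.12  1.18  1.82  1.74] 0.0 0.0
175.5 [375, 188, 40] [ 0.7   0.52 -1.47  2.18  0.63  1.    0.37] 0.0 0.0
175.5 [363, 349, 75] [ 0.21  0.6  -1.32  1.94  0.65  1.13  0.11] 0.0 0.0
175.5 [560, 333, 75] [ 0.11  0.83 -1.1   1.49  0.76  1.29  0.42] 0.0 0.0
-4.5 [375, 188, 40] [ 0.13  0.11 -0.69  2.24  0.1   0.81 -2.27] 0.0 0.0
-4.5 [363, 349, 75] [-0.3   0.24 -0.57  2.    0.16  0.94 -2.6 ] 0.0 0.0
-4.5 [560, 333, 75] [-0.2   0.58 -0.5   1.53  0.3   1.11 -2.42] 0.0 0.0
90 [375, 188, 40] [ 0.41  0.19 -1.03  2.22  0.22  0.84 -0.76] 0.0 0.0
90 [363, 349, 75] [ 0.01  0.36 -0.98  1.97  0.36  0.99 -1.14] 0.0 0.0
90 [560, 333, 75] [-0.01  0.69 -0.84  1.51  0.54  1.18 -0.94] 0.0 0.0
-90 [375, 188, 40] [ 0.7   0.52 -1.47  2.18  0.63  1.    2.01] 0.0 0.0
-90 [363, 349, 75] [ 0.26  0.76 -1.47  1.93  0.81  1.25  1.64] 0.0 0.0
-90 [560, 333, 75] [ 0.17  0.96 -1.29  1.47  0.93  1.4   1.98] 0.0 0.0
```

Call:
{"method": "arm_command", "body": {
  "increments": [
    [0,0,0,0,0,0]
  ]
}}

```text
clock: 7.7
position: [554.4, 236.8, 256.7]
ee_rot: [-3.141, 0.488, 2.846]
contact_force: [0.2, 0.4, -3.8]
width: 31.8
gripper_force: 29.8
```

Run:
```python
from h import *
p,R,s=now();u=np.array([-.956,.292,0]);v=np.array([.292,.956,0])
Y=Ro.from_euler("z",-15,degrees=True);h=np.array([660.,204,0])
p1=h+Y.apply(p-h);R1=Y*R
print(p1)
plan([(p1,R1,2),(p1+48*u+2*v,R1,5),(p1+48*u+2*v+[-70,30,110],R1,4)],nd=1)
```

```text
[566.48708998 262.97401717 256.745181  ]
[[-1.7, 14.3, 0.9, 3.5, 0.0, 6.6], [-3.5, 28.6, 1.8, 7.0, 0.0, 13.2]] mm/row 14 deg/row 7.5
[[8.3, -2.1, -4.4, 0.0, 0.0, 0.0], [16.6, -4.2, -8.8, 0.0, 0.0, 0.0], [24.8, -6.3, -13.2, 0.0, 0.0, 0.0], [33.1, -8.4, -17.6, 0.0, 0.0, 0.0], [41.4, -10.5, -22.0, 0.0, 0.0, 0.0]] mm/row 10 deg/row 0.0
[[3.7, -2.9, -33.1, 0.0, 0.0, 0.0], [7.4, -5.8, -66.2, 0.0, 0.0, 0.0], [11.1, -8.7, -99.3, 0.0, 0.0, 0.0], [14.9, -11.7, -132.5, 0.0, 0.0, 0.0]] mm/row 33 deg/row 0.0
```

Call:
{"method": "arm_command", "body": {
  "increments": [
    [-0.6,4.8,0.3,1.2,0,2.2],
    [-1.2,9.6,0.6,2.3,0,4.4],
    [-1.7,14.3,0.9,3.5,0,6.6],
    [-2.6,21.4,1.4,5.2,0,9.9],
    [-3.5,28.6,1.8,7,0,13.2],
    [-3.5,28.6,1.8,7,0,13.2],
    [-3.5,28.6,1.8,7,0,13.2]
  ]
}}

```text
clock: 8.4
position: [566.4, 263.2, 256.8]
ee_rot: [-3.141, 0.488, 2.587]
contact_force: [0.7, -0.4, -3.2]
width: 31.6
gripper_force: 29.8
```

Call:
{"method": "arm_command", "body": {
  "increments": [
    [4.2,-1.1,-2.2,0,0,0],
    [8.3,-2.1,-4.4,0,0,0],
    [16.6,-4.2,-8.8,0,0,0],
    [24.8,-6.3,-13.2,0,0,0],
    [33.1,-8.4,-17.6,0,0,0],
    [41.4,-10.5,-22,0,0,0],
    [41.4,-10.5,-22,0,0,0]
  ]
}}

```text
clock: 9.1
position: [519.7, 280.0, 257.1]
ee_rot: [3.142, 0.489, 2.587]
contact_force: [0.2, 0.3, -2.8]
width: 31.4
gripper_force: 29.8
```

Call:
{"method": "arm_command", "body": {
  "increments": [
    [3.7,-2.9,-33,0,0,0],
    [7.4,-5.8,-66,0,0,0],
    [11,-8.7,-99,0,0,0],
    [14.9,-11.7,-132,0,0,0],
    [14.9,-11.7,-132,0,0,0]
  ]
}}

```text
clock: 9.6
position: [449.4, 311.3, 370.5]
ee_rot: [3.136, 0.492, 2.586]
contact_force: [0.7, 0.7, -4.0]
width: 31.9
gripper_force: 29.9
```

Run:
```python
from h import *
p,R,s=now();print(p,s["contact_force"].round(1),s["joint_pos"].round(2))
T=tool(-75,62,-1);n=np.array([np.cos(np.radians(-75)),np.sin(np.radians(-75)),0])
g=np.array([375,188,43])-3.5*n-163.5*T.as_matrix()[:,2];print(g,(R.inv()*T).as_rotvec(degrees=True))
M=Slerp([0,1],Ro.concatenate([R,T]))(.5);q=(p+g+[0,0,90])/2+[0,0,20]
plan([(q,M,8),(g+[0,0,90],T,8)],nd=1)
```

```text
[449.43669583 311.30584034 370.49905051] [ 0.7  0.7 -4. ] [ 0.12  0.31 -1.1   1.77  0.81  1.29 -0.2 ]
[336.7305161  330.8236583  119.75860052] [  42.13272903   40.84942706 -138.02930796]
[[9.4, -2.7, 3.5, 2.6, 2.6, -8.6], [18.8, -5.4, 7.0, 5.3, 5.1, -17.3], [28.2, -8.1, 10.5, 7.9, 7.7, -25.9], [37.6, -10.8, 14.0, 10.5, 10.2, -34.5], [47.0, -13.5, 17.5, 13.2, 12.8, -43.1], [56.4, -16.2, 21.0, 15.8, 15.3, -51.8], [65.8, -18.9, 24.6, 18.4, 17.9, -60.4], [75.2, -21.6, 28.1, 21.1, 20.4, -69.0]] mm/row 10 deg/row 9.4
[[2.4, 10.9, 9.1, 2.6, 2.6, -8.6], [4.8, 21.9, 18.2, 5.3, 5.1, -17.3], [7.2, 32.8, 27.3, 7.9, 7.7, -25.9], [9.6, 43.8, 36.4, 10.5, 10.2, -34.5], [12.0, 54.7, 45.5, 13.2, 12.8, -43.1], [14.4, 65.7, 54.6, 15.8, 15.3, -51.8], [16.8, 76.6, 63.7, 18.4, 17.9, -60.4], [19.2, 87.6, 72.8, 21.1, 20.4, -69.0]] mm/row 14 deg/row 9.4
```

Run:
```python
from h import *
p,R,s=now()
T=tool(-75,62,-1);n=np.array([np.cos(np.radians(-75)),np.sin(np.radians(-75)),0])
g=np.array([375,188,43])-3.5*n-163.5*T.as_matrix()[:,2]+[0,0,90]
S=Slerp([0,1],Ro.concatenate([R,T]))
L=[(p+(g-p)*f,S(f),7) for f in(1/3,2/3,1)]
for q,Q,_ in L:print(q.round(0),(q+Q.apply([0,0,163.5])).round(0))
plan(L,nd=1)
```

```text
[412. 318. 317.] [434. 247. 171.]
[374. 324. 263.] [384. 209. 147.]
[337. 331. 210.] [374. 191. 133.]
[[8.1, -2.1, 4.4, 2.0, 1.9, -6.6], [16.1, -4.1, 8.7, 4.0, 3.9, -13.1], [24.2, -6.2, 13.1, 6.0, 5.8, -19.7], [32.3, -8.3, 17.4, 8.0, 7.8, -26.3], [40.3, -10.3, 21.8, 10.0, 9.7, -32.9], [48.4, -12.4, 26.1, 12.0, 11.7, -39.4], [56.5, -14.5, 30.5, 14.0, 13.6, -46.0]] mm/row 9 deg/row 7.1
[[5.5, 5.1, 5.7, 2.0, 1.9, -6.6], [11.0, 10.1, 11.4, 4.0, 3.9, -13.1], [16.5, 15.2, 17.0, 6.0, 5.8, -19.7], [22.0, 20.3, 22.7, 8.0, 7.8, -26.3], [27.5, 25.3, 28.4, 10.0, 9.7, -32.9], [33.0, 30.4, 34.1, 12.0, 11.7, -39.4], [38.5, 35.5, 39.8, 14.0, 13.6, -46.0]] mm/row 9 deg/row 7.1
[[-1.5, 8.1, 4.5, 2.0, 1.9, -6.6], [-2.9, 16.3, 8.9, 4.0, 3.9, -13.1], [-4.4, 24.4, 13.4, 6.0, 5.8, -19.7], [-5.8, 32.5, 17.9, 8.0, 7.8, -26.3], [-7.3, 40.7, 22.3, 10.0, 9.7, -32.9], [-8.7, 48.8, 26.8, 12.0, 11.7, -39.4], [-10.2, 57.0, 31.3, 14.0, 13.6, -46.0]] mm/row 9 deg/row 7.1
```

Call:
{"method": "arm_command", "body": {
  "increments": [
    [8.1,-2.1,4.4,2,1.9,-6.6],
    [16.1,-4.1,8.7,4,3.9,-13.1],
    [24.2,-6.2,13.1,6,5.8,-19.7],
    [32.3,-8.3,17.4,8,7.8,-26.3],
    [40.3,-10.3,21.8,10,9.7,-32.9],
    [48.4,-12.4,26.1,12,11.7,-39.4],
    [56.5,-14.5,30.5,14,13.6,-46],
    [56.5,-14.5,30.5,14,13.6,-46]
  ]
}}

```text
clock: 10.4
position: [413.5, 314.9, 311.4]
ee_rot: [-2.668, 0.046, -2.951]
contact_force: [0.3, 0.4, -2.8]
width: 31.8
gripper_force: 29.9
```

Call:
{"method": "arm_command", "body": {
  "increments": [
    [5.5,5.1,5.7,2,1.9,-6.6],
    [11,10.1,11.4,4,3.9,-13.1],
    [16.5,15.2,17,6,5.8,-19.7],
    [22,20.3,22.7,8,7.8,-26.3],
    [27.5,25.3,28.4,10,9.7,-32.9],
    [33,30.4,34.1,12,11.7,-39.4],
    [38.5,35.5,39.8,14,13.6,-46],
    [38.5,35.5,39.8,14,13.6,-46]
  ]
}}

```text
clock: 11.2
position: [375.6, 321.8, 258.5]
ee_rot: [-2.574, -0.572, -2.364]
contact_force: [1.0, 0.6, -3.8]
width: 32.0
gripper_force: 29.9
```

Run:
```python
from h import *
p,R,s=now();print(p,s["contact_force"].round(1),s["joint_pos"].round(2),s["width"])
T=tool(-75,62,-1);n=np.array([np.cos(np.radians(-75)),np.sin(np.radians(-75)),0])
g=np.array([375,188,43])-3.5*n-163.5*T.as_matrix()[:,2]+[0,0,90]
plan([(g,T,7)],nd=1)
```

```text
[375.57487673 321.7630494  258.49930549] [ 1.   0.6 -3.8] [-0.09  0.73 -1.14  1.75  0.86  1.92  1.06] 32.008424899182884
[[-1.2, 8.1, 3.7, 2.1, 1.9, -6.6], [-2.4, 16.2, 7.5, 4.1, 3.8, -13.1], [-3.6, 24.3, 11.2, 6.2, 5.8, -19.7], [-4.8, 32.4, 14.9, 8.2, 7.7, -26.2], [-6.1, 40.5, 18.7, 10.3, 9.6, -32.8], [-7.3, 48.6, 22.4, 12.3, 11.5, -39.3], [-8.5, 56.7, 26.2, 14.4, 13.5, -45.9]] mm/row 9 deg/row 7.1
```

Call:
{"method": "arm_command", "body": {
  "increments": [
    [-1.2,8.1,3.7,2.1,1.9,-6.6],
    [-2.4,16.2,7.5,4.1,3.8,-13.1],
    [-3.6,24.3,11.2,6.2,5.8,-19.7],
    [-4.8,32.4,14.9,8.2,7.7,-26.2],
    [-6.1,40.5,18.7,10.3,9.6,-32.8],
    [-7.3,48.6,22.4,12.3,11.5,-39.3],
    [-8.5,56.7,26.2,14.4,13.5,-45.9],
    [-8.5,56.7,26.2,14.4,13.5,-45.9]
  ]
}}

```text
clock: 12.0
position: [336.6, 331.1, 210.6]
ee_rot: [-3.134, -1.081, -1.315]
contact_force: [-0.5, -0.1, -3.7]
width: 31.7
gripper_force: 29.9
```

Run:
```python
from h import *
from plant import bot
p,R,s=now()
T=tool(-75,62,-1);n=np.array([np.cos(np.radians(-75)),np.sin(np.radians(-75)),0])
g=np.array([375,188,43])-3.5*n-163.5*T.as_matrix()[:,2]+[0,0,90]
print(p-g,(T.inv()*R).as_rotvec(degrees=True).round(1),s["contact_force"].round(1),s["joint_pos"].round(2),s["width"])
c=bot.capture("scene");sd=bot.capture("side")
for n_,cc in(("scene",c),("side",sd)):
    W=cloud(cc);px=cc["pixels"].astype(int)
    q=W[(px[...,0]-px[...,2]>45)&(px[...,0]>120)&(W[...,2]>60)&(W[...,2]<190)&(W[...,0]>300)&(W[...,0]<470)&(W[...,1]>80)&(W[...,1]<330)]
    # wood colour: top face of tang / deck, height along block axis
    ax=(q[:,:2]-[375,188])@n[:2]
    for a in range(-120,70,15):
        t=q[(ax>a)&(ax<a+15)]
        if len(t)>3:print(n_,a,len(t),np.percentile(t[:,2],[5,50,95]).round(0))
cv2.imwrite("pics/sd5.png",cv2.resize(sd["pixels"][180:370,290:520],None,fx=3,fy=3)[:,:,::-1])
```

```text
[-0.17013357  0.24416551  0.88976812] [ 0.1 -0.   0.2] [-0.5 -0.1 -3.7] [-0.33  0.77 -0.96  1.82  0.97  2.03  1.76] 31.720088390113755
scene -120 73 [101. 107. 110.]
scene -105 50 [105. 107. 110.]
scene -90 58 [103. 107. 110.]
scene -75 49 [102. 108. 110.]
scene 0 17 [131. 141. 142.]
scene 30 22 [106. 107. 110.]
scene 45 60 [104. 107. 110.]
side -120 65 [102. 107. 111.]
side -105 14 [106. 108. 110.]
side -90 24 [105. 109. 111.]
side -15 4 [139. 142. 142.]
side 0 5 [135. 142. 145.]
side 30 18 [107. 109. 111.]
side 45 68 [106. 109. 110.]
```

View pics/sd5.png

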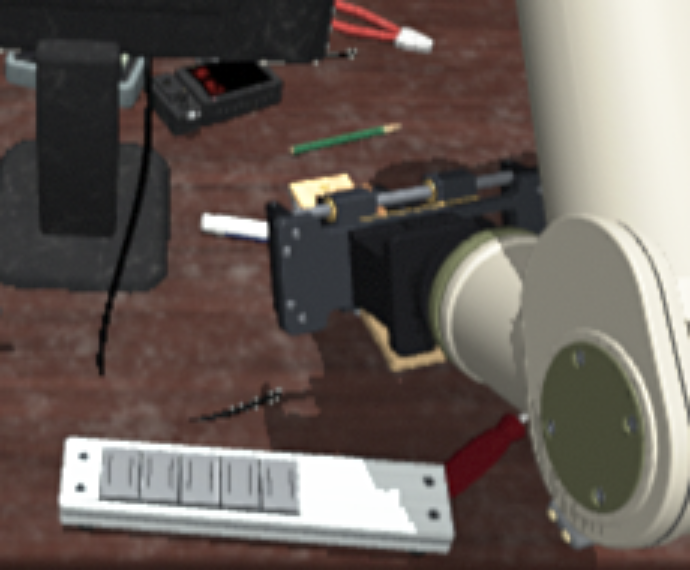

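The block hangs level, sole about 90 mm up, with nose and tang clear of pen and strip. I'll lower it.

Call:
{"method": "arm_command", "body": {
  "increments": [
    [-18,-0.4,8,0,0,0],
    [-37,-0.8,16,0,0,0],
    [-55,-1.2,24,0,0,0],
    [-73.4,-1.6,32.4,0,0,0],
    [-73.4,-1.6,32.4,0,0,0],
    [-73.4,-1.6,32.4,0,0,0]
  ]
}}

```text
clock: 12.7
position: [337.4, 336.8, 131.5]
ee_rot: [-3.136, -1.082, -1.317]
contact_force: [-0.2, -0.3, -2.6]
width: 31.9
gripper_force: 29.9
```

Run:
```python
from h import *
from plant import bot
p,R,s=now()
T=tool(-75,62,-1);n=np.array([np.cos(np.radians(-75)),np.sin(np.radians(-75)),0])
g=np.array([375,194,43])-3.5*n-163.5*T.as_matrix()[:,2]+[0,0,10]
print(p-g,(T.inv()*R).as_rotvec(degrees=True).round(1),s["contact_force"].round(1),s["joint_pos"].round(2),s["width"])
c=bot.capture("scene");sd=bot.capture("side")
for n_,cc in(("scene",c),("side",sd)):
    W=cloud(cc);px=cc["pixels"].astype(int)
    q=W[(px[...,0]-px[...,2]>45)&(px[...,0]>150)&(W[...,2]>12)&(W[...,2]<90)&(W[...,0]>300)&(W[...,0]<470)&(W[...,1]>80)&(W[...,1]<315)]
    ax=(q[:,:2]-[375,194])@n[:2]
    for a in range(-120,70,15):
        t=q[(ax>a)&(ax<a+15)]
        if len(t)>8:print(n_,a,len(t),np.percentile(t[:,2],[50,90]).round(1))
```

```text
[ 0.68387702 -0.00527944  1.74829533] [-0.1 -0.   0.2] [-0.2 -0.3 -2.6] [-0.38  0.91 -0.89  1.81  1.02  1.97  1.67] 31.89189673470655
scene -120 43 [28.6 30.5]
scene -105 32 [28.6 30. ]
scene -90 40 [28.8 31.4]
scene -75 16 [29.4 30.5]
scene 0 24 [61.6 63.5]
scene 30 36 [28.4 31.5]
scene 45 64 [28.7 31. ]
side 0 41 [63.6 64.7]
side 30 30 [29.6 31.5]
side 45 64 [29.7 31.3]
```

Call:
{"method": "arm_command", "body": {
  "increments": [
    [-3.5,0,1.9,0,0,0],
    [-6.2,0,3.3,0,0,0],
    [-7.9,0,4.2,0,0,0],
    [-7.9,0,4.2,0,0,0],
    [-7.9,0,4.2,0,0,0]
  ]
}}

```text
clock: 13.3
position: [336.8, 336.8, 121.9]
ee_rot: [-3.141, -1.083, -1.309]
contact_force: [0.5, -0.7, -2.6]
width: 31.6
gripper_force: 29.9
```

Call:
{"method": "arm_command", "body": {
  "increments": [
    [-0.9,0,0.5,0,0,0],
    [-0.9,0,0.5,0,0,0],
    [-0.9,0,0.5,0,0,0]
  ]
}}

```text
clock: 13.6
position: [336.8, 336.8, 120.9]
ee_rot: [-3.141, -1.083, -1.31]
contact_force: [-0.2, 0.3, -2.5]
width: 31.7
gripper_force: 29.9
```

Call:
{"method": "arm_command", "body": {
  "increments": [
    [-0.9,0,0.5,0,0,0],
    [-0.9,0,0.5,0,0,0],
    [-0.9,0,0.5,0,0,0]
  ]
}}

```text
clock: 13.9
position: [336.8, 336.9, 120.5]
ee_rot: [-3.14, -1.084, -1.31]
contact_force: [-0.3, 0.9, 4.4]
width: 31.6
gripper_force: 29.9
```

Call:
{"method": "arm_command", "body": {
  "increments": [
    [-0.4,0,0.2,0,0,0],
    [-0.4,0,0.2,0,0,0],
    [-0.4,0,0.2,0,0,0]
  ]
}}

```text
clock: 14.2
position: [336.8, 336.9, 120.4]
ee_rot: [-3.14, -1.085, -1.311]
contact_force: [-2.8, 1.9, 7.2]
width: 31.5
gripper_force: 29.9
```

On the desk; opening, then backing out along the tool axis.

Call:
{"method": "arm_command", "body": {
  "increments": [
    [0,0,0,0,0,0],
    [0,0,0,0,0,0],
    [0,0,0,0,0,0],
    [0,0,0,0,0,0],
    [0,0,0,0,0,0],
    [0,0,0,0,0,0],
    [0,0,0,0,0,0]
  ],
  "jaw": 1
}}

```text
clock: 14.9
position: [336.8, 336.7, 119.3]
ee_rot: [-3.141, -1.083, -1.309]
contact_force: [0.5, -0.6, -1.0]
width: 80.2
gripper_force: 0.0
```

Call:
{"method": "arm_command", "body": {
  "increments": [
    [1,0,-15,0,0,0],
    [2,0,-30,0,0,0],
    [5,0,-50,0,0,0],
    [20,0,-75,0,0,0],
    [45,0,-90,0,0,0],
    [80,0,-100,0,0,0],
    [120,0,-100,0,0,0],
    [120,0,-100,0,0,0]
  ]
}}

```text
clock: 15.7
position: [328.3, 368.6, 277.5]
ee_rot: [-3.127, -1.08, -1.322]
contact_force: [1.6, 0.2, 0.4]
width: 87.0
gripper_force: 0.0
```

Run:
```python
from h import *
from plant import bot
p,R,s=now();print(p,s["contact_force"].round(1),s["joint_pos"].round(2),s["width"])
n=np.array([np.cos(np.radians(-75)),np.sin(np.radians(-75)),0])
c=bot.capture("scene");sd=bot.capture("side");Z=[]
for n_,cc in(("scene",c),("side",sd)):
    W=cloud(cc);px=cc["pixels"].astype(int)
    b=(px[...,0]-px[...,2]>45)&(px[...,0]>130)&(W[...,0]>300)&(W[...,0]<450)&(W[...,1]>110)&(W[...,1]<320)
    q=W[b&(W[...,2]>15)&(W[...,2]<24)];r=cv2.minAreaRect(q[:,:2].astype(np.float32));print(n_,len(q),r,np.median(q[:,2]))
    q=W[b&(W[...,2]>46)&(W[...,2]<58)];r=cv2.minAreaRect(q[:,:2].astype(np.float32));print("grip top",len(q),r,np.median(q[:,2]))
Y=Ro.from_euler("xyz",[180,0,105],degrees=True)
print((R.inv()*Y).as_rotvec(degrees=True))
```

```text
[328.27298145 368.6077231  277.50495966] [1.6 0.2 0.4] [-0.51  0.61 -0.8   1.73  0.85  2.04  1.89] 86.98618104924022
scene 572 ((365.2463684082031, 220.8162841796875), (48.6444091796875, 173.06573486328125), 15.076799392700195) 18.10021515242706
grip top 113 ((372.8791809082031, 197.38272094726562), (31.307327270507812, 33.88201904296875), 15.562857627868652) 51.27984150803035
side 795 ((367.29693603515625, 220.77737426757812), (46.4808235168457, 172.53575134277344), 14.958547592163086) 19.335771356030925
grip top 11 ((367.3936767578125, 209.7357635498047), (25.40023422241211, 3.173375129699707), 22.72820472717285) 49.288974691133056
[-92.45094366   0.53681268 154.21779727]
```

Run:
```python
from h import *
V=lambda yaw: Ro.from_euler("xyz",[180,0,yaw],degrees=True)
plan([((340,300,300),V(-125),8),((365,230,290),V(172),8),((373,196,290),V(105),8)],nd=1)
```

```text
[[7.0, 0.8, 6.1, -3.4, -7.2, 5.6], [14.0, 1.5, 12.2, -6.8, -14.4, 11.2], [20.9, 2.3, 18.3, -10.2, -21.7, 16.8], [27.9, 3.0, 24.4, -13.6, -28.9, 22.4], [34.9, 3.8, 30.6, -16.9, -36.1, 28.0], [41.9, 4.6, 36.7, -20.3, -43.3, 33.7], [48.9, 5.3, 42.8, -23.7, -50.5, 39.3], [55.9, 6.1, 48.9, -27.1, -57.7, 44.9]] mm/row 9 deg/row 9.7
[[5.4, -7.6, 1.2, -0.0, -0.0, 7.9], [10.8, -15.2, 2.5, -0.0, -0.0, 15.8], [16.1, -22.7, 3.7, -0.0, -0.0, 23.6], [21.5, -30.3, 5.0, 0.0, -0.0, 31.5], [26.9, -37.9, 6.2, 0.0, -0.0, 39.4], [32.3, -45.5, 7.5, -0.0, -0.0, 47.2], [37.6, -53.1, 8.7, -0.0, -0.0, 55.1], [43.0, -60.6, 10.0, 0.0, -0.0, 63.0]] mm/row 9 deg/row 7.9
[[-1.6, -4.1, -0.0, -0.0, -0.0, 8.4], [-3.2, -8.1, -0.0, 0.0, -0.0, 16.8], [-4.7, -12.2, -0.0, -0.0, -0.0, 25.1], [-6.3, -16.3, -0.0, -0.0, -0.0, 33.5], [-7.9, -20.3, -0.0, -0.0, -0.0, 41.9], [-9.5, -24.4, -0.0, -0.0, -0.0, 50.3], [-11.1, -28.5, -0.0, 0.0, -0.0, 58.6], [-12.7, -32.6, -0.0, 0.0, -0.0, 67.0]] mm/row 4 deg/row 8.4
```

Call:
{"method": "arm_command", "body": {
  "increments": [
    [6,0.6,5,-2.9,-6.2,4.8],
    [12,1.3,10.5,-5.8,-12.4,9.6],
    [18,2,16,-8.7,-18.6,14.5],
    [24,2.6,21,-11.7,-24.8,19.3],
    [30,3.3,26,-14.6,-31,24.1],
    [36,3.9,31.5,-17.5,-37.2,29],
    [42,4.6,37,-20.4,-43.4,33.8],
    [48,5.2,42,-23.3,-49.6,38.6]
  ]
}}

```text
clock: 16.6
position: [338.6, 309.4, 294.5]
ee_rot: [-3.086, -0.144, -2.079]
contact_force: [-1.2, -0.8, -0.0]
width: 86.4
gripper_force: 0.0
```

Run:
```python
from h import *
V=lambda yaw: Ro.from_euler("xyz",[180,0,yaw],degrees=True)
p,R,s=now();print(p,s["joint_pos"].round(2))
plan([((365,240,295),V(178),8),((373,196,290),V(113),8)],nd=1)
```

```text
[338.5877516  309.40305605 294.4987832 ] [-0.02  0.22 -0.92  1.93  0.26  1.22  1.59]
[[5.9, -7.1, 1.2, -0.9, -0.7, 7.9], [11.8, -14.1, 2.4, -1.8, -1.4, 15.7], [17.8, -21.2, 3.6, -2.8, -2.1, 23.6], [23.7, -28.2, 4.8, -3.7, -2.8, 31.5], [29.6, -35.3, 5.9, -4.6, -3.5, 39.4], [35.5, -42.3, 7.1, -5.5, -4.3, 47.2], [41.4, -49.4, 8.3, -6.5, -5.0, 55.1], [47.4, -56.4, 9.5, -7.4, -5.7, 63.0]] mm/row 9 deg/row 8.0
[[-1.2, -5.5, 0.6, 0.0, -0.0, 8.1], [-2.4, -10.9, 1.2, -0.0, -0.0, 16.2], [-3.6, -16.4, 1.9, 0.0, -0.0, 24.4], [-4.8, -21.8, 2.5, 0.0, -0.0, 32.5], [-6.0, -27.3, 3.1, 0.0, -0.0, 40.6], [-7.1, -32.8, 3.7, 0.0, -0.0, 48.8], [-8.3, -38.2, 4.4, -0.0, -0.0, 56.9], [-9.5, -43.7, 5.0, 0.0, -0.0, 65.0]] mm/row 6 deg/row 8.1
```

Call:
{"method": "arm_command", "body": {
  "increments": [
    [5.9,-7.1,1.2,-0.9,-0.7,7.9],
    [11.8,-14.1,2.4,-1.8,-1.4,15.7],
    [17.8,-21.2,3.6,-2.8,-2.1,23.6],
    [23.7,-28.2,4.8,-3.7,-2.8,31.5],
    [29.6,-35.3,5.9,-4.6,-3.5,39.4],
    [35.5,-42.3,7.1,-5.5,-4.3,47.2],
    [41.4,-49.4,8.3,-6.5,-5,55.1],
    [47.4,-56.4,9.5,-7.4,-5.7,63]
  ]
}}

```text
clock: 17.4
position: [365.2, 240.0, 295.2]
ee_rot: [-3.138, -0.001, 3.105]
contact_force: [0.5, 0.4, 0.8]
width: 87.1
gripper_force: 0.0
```

Call:
{"method": "arm_command", "body": {
  "increments": [
    [-1.2,-5.5,0.6,0,0,8.1],
    [-2.4,-10.9,1.2,0,0,16.2],
    [-3.6,-16.4,1.9,0,0,24.4],
    [-4.8,-21.8,2.5,0,0,32.5],
    [-6,-27.3,3.1,0,0,40.6],
    [-7.1,-32.8,3.7,0,0,48.8],
    [-8.3,-38.2,4.4,0,0,56.9],
    [-9.5,-43.7,5,0,0,65]
  ]
}}

```text
clock: 18.2
position: [373.2, 196.2, 290.4]
ee_rot: [-3.139, 0.003, 1.97]
contact_force: [-0.0, 0.2, 0.2]
width: 87.1
gripper_force: 0.0
```

Run:
```python
from h import *
V=lambda yaw: Ro.from_euler("xyz",[180,0,yaw],degrees=True)
p,R,s=now();print(p,s["ee_rot"],s["joint_pos"].round(2))
plan([((373,196,250),V(105),2),((373,196,206),V(105),4)],nd=1)
```

```text
[373.20354385 196.17027446 290.3613274 ] [-3.13899266  0.00322465  1.97020097] [ 0.1   0.03 -0.69  2.07  0.02  1.05 -0.2 ]
[[0.0, -0.1, 20.2, -0.1, 0.1, 3.9], [0.1, -0.1, 40.4, -0.1, 0.2, 7.9]] mm/row 20 deg/row 3.9
[[0.0, -0.0, 11.0, 0.0, 0.0, 0.0], [0.0, -0.0, 22.0, 0.0, 0.0, 0.0], [0.0, -0.0, 33.0, 0.0, 0.0, 0.0], [0.0, -0.0, 44.0, 0.0, 0.0, 0.0]] mm/row 11 deg/row 0.0
```

Call:
{"method": "arm_command", "body": {
  "increments": [
    [0,0,20,0,0,4],
    [0,0,40,-0.1,0.2,7.9],
    [0,0,55,-0.1,0.2,7.9],
    [0,0,70,-0.1,0.2,7.9],
    [0,0,80,-0.1,0.2,7.9],
    [0,0,84,-0.1,0.2,7.9],
    [0,0,84,-0.1,0.2,7.9]
  ]
}}

```text
clock: 18.9
position: [373.4, 195.4, 206.6]
ee_rot: [3.141, 0.001, 1.837]
contact_force: [0.8, -0.8, 0.6]
width: 87.1
gripper_force: 0.0
```

Call:
{"method": "arm_command", "body": {
  "increments": [
    [0,0,0,0,0,0],
    [0,0,0,0,0,0],
    [0,0,0,0,0,0],
    [0,0,0,0,0,0],
    [0,0,0,0,0,0],
    [0,0,0,0,0,0],
    [0,0,0,0,0,0],
    [0,0,0,0,0,0]
  ],
  "jaw": -1
}}

```text
clock: 19.7
position: [373.7, 195.1, 207.1]
ee_rot: [3.14, 0.001, 1.836]
contact_force: [0.6, -0.5, 0.4]
width: 32.1
gripper_force: 30.0
```

Run:
```python
from h import *
p,R,s=now();print(p,s["ee_rot"],s["joint_pos"].round(2),s["contact_force"].round(1),s["moment"].round(2))
```

```text
[373.7385002  195.07461881 207.12692245] [3.13977272e+00 1.04135551e-03 1.83648337e+00] [ 0.06  0.18 -0.68  2.15  0.15  0.86 -0.44] [ 0.6 -0.5  0.4] [ 0.01 -0.06  0.06]
```

Run:
```python
from h import *
V=lambda yaw: Ro.from_euler("xyz",[180,0,yaw],degrees=True)
p,R,s=now()
plan([(p+[0,0,113],R,3),((365,280,310),V(138),6),((361,349.5,270),V(175.57),8)],nd=1)
```

```text
[[-0.0, 0.1, -37.7, 0.0, 0.0, -0.0], [-0.1, 0.1, -75.3, 0.0, 0.0, -0.0], [-0.1, 0.2, -113.0, 0.0, 0.0, -0.0]] mm/row 38 deg/row 0.0
[[14.0, 2.3, 1.7, 0.0, 0.0, -5.5], [28.1, 4.6, 3.4, 0.0, 0.0, -10.9], [42.1, 6.9, 5.0, 0.0, 0.0, -16.4], [56.2, 9.2, 6.7, 0.1, 0.1, -21.9], [70.2, 11.5, 8.4, 0.1, 0.1, -27.3], [84.3, 13.8, 10.1, 0.1, 0.1, -32.8]] mm/row 14 deg/row 5.5
[[6.2, 6.1, 5.0, -0.0, 0.0, -4.7], [12.4, 12.2, 10.0, 0.0, 0.0, -9.4], [18.6, 18.4, 15.0, 0.0, 0.0, -14.1], [24.7, 24.5, 20.0, 0.0, 0.0, -18.8], [30.9, 30.6, 25.0, 0.0, 0.0, -23.5], [37.1, 36.7, 30.0, -0.0, 0.0, -28.2], [43.3, 42.9, 35.0, 0.0, 0.0, -32.9], [49.5, 49.0, 40.0, 0.0, 0.0, -37.6]] mm/row 10 deg/row 4.7
```

Call:
{"method": "arm_command", "body": {
  "increments": [
    [0,0,-20,0,0,0],
    [0,0,-55,0,0,0],
    [0,0,-90,0,0,0],
    [0,0,-113,0,0,0],
    [0,0,-113,0,0,0]
  ]
}}

```text
clock: 20.2
position: [374.0, 195.6, 322.6]
ee_rot: [3.135, 0.001, 1.836]
contact_force: [0.7, -0.3, -3.2]
width: 31.8
gripper_force: 30.0
```

Call:
{"method": "arm_command", "body": {
  "increments": [
    [14,2.3,1.7,0,0,-5.5],
    [28.1,4.6,3.4,0,0,-10.9],
    [42.1,6.9,5,0,0,-16.4],
    [56.2,9.2,6.7,0.1,0.1,-21.9],
    [70.2,11.5,8.4,0.1,0.1,-27.3],
    [84.3,13.8,10.1,0.1,0.1,-32.8]
  ]
}}

```text
clock: 20.8
position: [364.2, 280.3, 308.3]
ee_rot: [-3.139, -0.001, 2.413]
contact_force: [0.1, -0.6, -3.2]
width: 31.9
gripper_force: 30.0
```

Call:
{"method": "arm_command", "body": {
  "increments": [
    [6.2,6.1,5,0,0,-4.7],
    [12.4,12.2,10,0,0,-9.4],
    [18.6,18.4,15,0,0,-14.1],
    [24.7,24.5,20,0,0,-18.8],
    [30.9,30.6,25,0,0,-23.5],
    [37.1,36.7,30,0,0,-28.2],
    [49.5,49,40,0,0,-37.6],
    [49.5,49,40,0,0,-37.6]
  ]
}}

```text
clock: 21.6
position: [359.4, 350.5, 267.5]
ee_rot: [-3.141, -0.004, 3.072]
contact_force: [-0.8, 0.1, -3.3]
width: 31.6
gripper_force: 30.0
```

Run:
```python
from h import *
from plant import bot
V=lambda yaw: Ro.from_euler("xyz",[180,0,yaw],degrees=True)
c=bot.capture("scene");sd=bot.capture("side")
p,R,s=now();print(p,R.as_euler("xyz",degrees=True),s["joint_pos"].round(2),s["contact_force"].round(1),s["width"])
plan([((361,349.5,250),V(175.57),1)],nd=1)
e=np.array([.997,-.077])
for n_,cc in(("scene",c),("side",sd)):
    W=cloud(cc);px=cc["pixels"].astype(int)
    b=(px[...,0]-px[...,2]>45)&(px[...,0]>130)&(W[...,0]>220)&(W[...,0]<450)&(W[...,1]>310)&(W[...,1]<390)&(W[...,2]>65)&(W[...,2]<90)
    q=W[b];r=cv2.minAreaRect(q[:,:2].astype(np.float32));print(n_,len(q),r)
    ax=(q[:,:2]-p[:2])@e
    for a in range(-120,70,20):
        t=q[(ax>a)&(ax<a+20)]
        if len(t)>8:print(a,len(t),np.percentile(t[:,2],[50,90]).round(1))
```

```text
[360.09324182 349.32678561 268.58023682] [-1.79927838e+02 -1.70718106e-01  1.75580861e+02] [-0.09  0.31 -0.87  1.9   0.27  1.06  0.43] [ 0.4 -0.1 -2.5] 31.495717393472553
[[-0.9, 0.3, 18.6, -0.1, -0.2, 0.0]] mm/row 19 deg/row 0.2
scene 588 ((328.5862121582031, 355.1553649902344), (44.4147834777832, 167.95364379882812), 85.3414077758789)
-120 119 [78.3 80.6]
-100 73 [78.5 80.8]
-80 122 [78.5 80.7]
-60 135 [78.9 81.3]
-40 102 [78.3 80.3]
-20 11 [76.1 78.7]
20 14 [77.1 79.6]
40 12 [76.8 80.1]
side 668 ((332.0748291015625, 352.8499755859375), (46.299190521240234, 172.35350036621094), 85.10192108154297)
-120 119 [80.1 81.9]
-100 128 [79.8 81.5]
0 24 [79.8 82.6]
20 222 [80.  81.4]
40 175 [79.5 81. ]
```

Call:
{"method": "arm_command", "body": {
  "increments": [
    [-1.2,-0.6,8,0,-0.1,0],
    [-2.5,-1.3,16,-0.1,-0.2,0],
    [-2.5,-1.3,22,-0.1,-0.2,0],
    [-2.5,-1.3,25,-0.1,-0.2,0],
    [-2.5,-1.3,25,-0.1,-0.2,0],
    [-2.5,-1.3,25,-0.1,-0.2,0]
  ]
}}

```text
clock: 22.3
position: [363.0, 348.2, 245.0]
ee_rot: [3.14, 0.003, 3.065]
contact_force: [0.1, -1.1, -3.2]
width: 31.7
gripper_force: 30.0
```

Call:
{"method": "arm_command", "body": {
  "increments": [
    [0,0,1,0,0,0],
    [0,0,1,0,0,0],
    [0,0,1,0,0,0]
  ]
}}

```text
clock: 22.6
position: [363.0, 348.2, 244.0]
ee_rot: [3.14, 0.003, 3.065]
contact_force: [-0.4, 0.4, -3.5]
width: 32.3
gripper_force: 30.0
```

Run:
```python
from h import *
p,R,s=now();print(p,R.as_euler("xyz",degrees=True).round(2),s["contact_force"].round(1),s["moment"].round(2))
```

```text
[362.98916267 348.17882281 244.01220498] [179.9    0.18 175.63] [-0.4  0.4 -3.5] [ 0.11 -0.19 -0.02]
```

Call:
{"method": "arm_command", "body": {
  "increments": [
    [0,0,1,0,0.1,0],
    [0,0,2,0,0.2,0],
    [0,0,2.5,0,0.2,0],
    [0,0,2.5,0,0.2,0],
    [0,0,2.5,0,0.2,0]
  ]
}}

```text
clock: 23.1
position: [363.0, 348.1, 241.4]
ee_rot: [3.14, -0.001, 3.065]
contact_force: [0.3, -0.4, -2.2]
width: 31.8
gripper_force: 30.0
```

Call:
{"method": "arm_command", "body": {
  "increments": [
    [0,0,1,0,0,0],
    [0,0,1,0,0,0],
    [0,0,1,0,0,0]
  ]
}}

```text
clock: 23.4
position: [363.0, 348.1, 240.4]
ee_rot: [3.14, -0.001, 3.065]
contact_force: [-0.6, 1.1, -3.4]
width: 31.5
gripper_force: 30.0
```

Call:
{"method": "arm_command", "body": {
  "increments": [
    [0,0,0.6,0,0,0],
    [0,0,0.6,0,0,0],
    [0,0,0.6,0,0,0]
  ]
}}

```text
clock: 23.7
position: [363.0, 348.3, 240.1]
ee_rot: [3.14, -0.0, 3.065]
contact_force: [-2.4, -1.8, 4.4]
width: 31.8
gripper_force: 30.0
```

Call:
{"method": "arm_command", "body": {
  "increments": [
    [0,0,0.2,0,0,0],
    [0,0,0.4,0,0,0],
    [0,0,0.4,0,0,0],
    [0,0,0.4,0,0,0]
  ]
}}

```text
clock: 24.1
position: [363.0, 348.3, 240.0]
ee_rot: [3.14, -0.0, 3.065]
contact_force: [-3.7, -3.4, 10.9]
width: 31.8
gripper_force: 30.0
```

Run:
```python
from h import *
p,R,s=now();print(p,R.as_euler("xyz",degrees=True).round(2),s["contact_force"].round(1),s["moment"].round(2))
```

```text
[362.96255511 348.32502134 240.04768227] [ 1.7992e+02 -1.0000e-02  1.7563e+02] [-3.7 -3.4 10.9] [-0.86  0.53 -0.1 ]
```

Call:
{"method": "arm_command", "body": {
  "increments": [
    [-1,0,0,0,0,0],
    [-3,0,0,0,0,0],
    [-5,0,0,0,0,0],
    [-7,0,0,0,0,0],
    [-9,0,0,0,0,0],
    [-11,0,0,0,0,0],
    [-13,0,0,0,0,0],
    [-15,0,0,0,0,0]
  ]
}}

```text
clock: 24.9
position: [377.2, 348.0, 240.1]
ee_rot: [3.139, -0.001, 3.066]
contact_force: [-5.7, 0.4, 9.2]
width: 31.6
gripper_force: 30.0
```

Call:
{"method": "arm_command", "body": {
  "increments": [
    [-2,0,0.1,0,0,0],
    [-4,0,0.1,0,0,0],
    [-6,0,0.1,0,0,0],
    [-8,0,0.1,0,0,0],
    [-10,0,0.1,0,0,0],
    [-12,0,0.1,0,0,0],
    [-14,0,0.1,0,0,0],
    [-16,0,0.1,0,0,0]
  ]
}}

```text
clock: 25.7
position: [393.7, 346.7, 240.1]
ee_rot: [3.138, -0.0, 3.066]
contact_force: [-3.7, 0.7, 9.0]
width: 31.9
gripper_force: 30.0
```

Call:
{"method": "arm_command", "body": {
  "increments": [
    [-2,0,0.2,0,0,0],
    [-4,0,0.2,0,0,0],
    [-6,0,0.2,0,0,0],
    [-8,0,0.2,0,0,0],
    [-10,0,0.2,0,0,0],
    [-12,0,0.2,0,0,0],
    [-14,0,0.2,0,0,0],
    [-16,0,0.2,0,0,0]
  ]
}}

```text
clock: 26.5
position: [409.0, 345.9, 240.1]
ee_rot: [3.138, -0.001, 3.067]
contact_force: [-7.9, -0.0, 12.2]
width: 32.1
gripper_force: 30.0
```

Run:
```python
from h import *
p,R,s=now();print(p,R.as_euler("xyz",degrees=True).round(2),s["contact_force"].round(1),s["moment"].round(2))
```

```text
[409.00911137 345.93707854 240.09256943] [ 1.7980e+02 -6.0000e-02  1.7571e+02] [-7.9 -0.  12.2] [0.09 1.62 0.04]
```

Call:
{"method": "arm_command", "body": {
  "increments": [
    [-2,-0.1,0,0,0,0],
    [-4,-0.2,0,0,0,0],
    [-6,-0.3,0,0,0,0],
    [-8,-0.4,0,0,0,0],
    [-10,-0.5,0,0,0,0],
    [-12,-0.6,0,0,0,0],
    [-14,-0.7,0,0,0,0],
    [-16,-0.8,0,0,0,0]
  ]
}}

```text
clock: 27.3
position: [425.6, 343.6, 240.1]
ee_rot: [3.138, 0.0, 3.066]
contact_force: [-4.5, 0.6, 10.2]
width: 31.6
gripper_force: 30.0
```

Run:
```python
from h import *
from plant import bot
p,R,s=now();print(p,R.as_euler("xyz",degrees=True).round(2),s["contact_force"].round(1),s["moment"].round(2))
c=bot.capture("side");W=cloud(c);px=c["pixels"].astype(int)
e=np.array([.997,-.0775]);f=np.array([.0775,.997])
d=W[...,:2]-[449.7,342.6];X=d@e;Y=d@f
for k in range(5):
    m=(X>-29+26*k+4)&(X<-29+26*k+22)&(abs(Y)<13)&(W[...,2]>20)&(W[...,2]<60)&(px[...,0]-px[...,2]<40);print(k+1,m.sum(),np.median(W[...,2][m]).round(1) if m.sum()>5 else None)
m=(X>104)&(X<122)&(abs(Y)<20)&(W[...,2]>20)&(W[...,2]<60);print("deck",np.median(W[...,2][m]))
```

```text
[425.57793381 343.60044632 240.08903134] [179.79   0.   175.67] [-4.5  0.6 10.2] [0.14 0.68 0.01]
1 0 None
2 10 51.2
3 71 39.5
4 101 39.2
5 103 38.8
deck 33.93513348794738
```

Call:
{"method": "arm_command", "body": {
  "increments": [
    [-2.5,0,0.1,0,0,0],
    [-5,0,0.1,0,0,0],
    [-7.5,0,0.1,0,0,0],
    [-10,0,0.1,0,0,0],
    [-12.5,0,0.1,0,0,0],
    [-15,0,0.1,0,0,0],
    [-17.5,0,0.1,0,0,0],
    [-20,0,0.1,0,0,0]
  ]
}}

```text
clock: 28.15
position: [445.5, 342.1, 240.1]
ee_rot: [3.138, 0.0, 3.066]
contact_force: [-4.1, -0.0, 9.7]
width: 31.3
gripper_force: 30.0
```

Call:
{"method": "arm_command", "body": {
  "increments": [
    [-2.5,0,0,0,0,0],
    [-5,0,0,0,0,0],
    [-7.5,0,0,0,0,0],
    [-10,0,0,0,0,0],
    [-12.5,0,0,0,0,0],
    [-15,0,0,0,0,0],
    [-17.5,0,0,0,0,0],
    [-20,0,0,0,0,0]
  ]
}}

```text
clock: 28.95
position: [465.1, 340.8, 240.0]
ee_rot: [3.138, -0.001, 3.067]
contact_force: [-5.1, -0.3, 11.2]
width: 31.9
gripper_force: 30.0
```

Call:
{"method": "arm_command", "body": {
  "increments": [
    [-2.5,0,0,0,0,0],
    [-5,0,0,0,0,0],
    [-7.5,-0.1,0,0,0,0],
    [-10,-0.1,0,0,0,0],
    [-12.5,-0.2,0,0,0,0],
    [-15,-0.2,0,0,0,0],
    [-17.5,-0.3,0,0,0,0],
    [-20,-0.3,0,0,0,0]
  ]
}}

```text
clock: 29.75
position: [484.9, 339.1, 240.1]
ee_rot: [3.138, -0.001, 3.067]
contact_force: [-6.6, 0.7, 10.9]
width: 32.1
gripper_force: 30.0
```

Call:
{"method": "arm_command", "body": {
  "increments": [
    [-2.5,0,0,0,0,0],
    [-5,0,0,0,0,0],
    [-7.5,0,0,0,0,0],
    [-10,0,0,0,0,0],
    [-12.5,0,0,0,0,0],
    [-15,0,0,0,0,0],
    [-17.5,0,0,0,0,0],
    [-20,0,0,0,0,0]
  ]
}}

```text
clock: 30.55
position: [505.4, 337.2, 240.1]
ee_rot: [3.138, 0.0, 3.066]
contact_force: [-4.5, 1.0, 9.9]
width: 31.8
gripper_force: 30.0
```

Call:
{"method": "arm_command", "body": {
  "increments": [
    [-2.5,0,0.1,0,0,0],
    [-5,0,0.1,0,0,0],
    [-7.5,0,0.1,0,0,0],
    [-10,0,0.1,0,0,0],
    [-12.5,0,0.1,0,0,0],
    [-15,0,0.1,0,0,0],
    [-17.5,0,0.1,0,0,0],
    [-20,0,0.1,0,0,0]
  ]
}}

```text
clock: 31.35
position: [525.3, 335.7, 240.0]
ee_rot: [3.138, -0.0, 3.066]
contact_force: [-4.7, -0.2, 9.1]
width: 32.3
gripper_force: 30.0
```

Call:
{"method": "arm_command", "body": {
  "increments": [
    [-2.5,0,0,0,0,0],
    [-5,0,0,0,0,0],
    [-7.5,0,0,0,0,0],
    [-10,0,0,0,0,0],
    [-12.5,0,0,0,0,0],
    [-15,0,0,0,0,0],
    [-17.5,0,0,0,0,0],
    [-20,0,0,0,0,0]
  ]
}}

```text
clock: 32.15
position: [545.2, 333.9, 239.6]
ee_rot: [3.138, -0.001, 3.066]
contact_force: [-3.8, -0.1, 7.7]
width: 31.7
gripper_force: 30.0
```

Call:
{"method": "arm_command", "body": {
  "increments": [
    [-2.5,0,0.1,0,0,0],
    [-5,0,0.1,0,0,0],
    [-7.5,0,0.1,0,0,0],
    [-10,0,0.1,0,0,0],
    [-12.5,0,0.1,0,0,0],
    [-15,0,0.1,0,0,0],
    [-17.5,0,0.1,0,0,0],
    [-20,0,0.1,0,0,0]
  ]
}}

```text
clock: 32.95
position: [565.0, 332.4, 239.4]
ee_rot: [3.139, -0.001, 3.066]
contact_force: [-4.0, 0.3, 6.8]
width: 31.6
gripper_force: 30.0
```

Run:
```python
from h import *
from plant import bot
p,R,s=now();print(p,R.as_euler("xyz",degrees=True).round(2),s["contact_force"].round(1),s["moment"].round(2))
for n in("side","scene"):
    c=bot.capture(n);W=cloud(c);px=c["pixels"].astype(int)
    e=np.array([.997,-.0775]);f=np.array([.0775,.997])
    d=W[...,:2]-[449.7,342.6];X=d@e;Y=d@f
    for k in range(-3,5):
        m=(X>-29+26*k+4)&(X<-29+26*k+22)&(abs(Y)<13)&(W[...,2]>20)&(W[...,2]<45)&(px[...,0]-px[...,2]<40);print(n,k+1,m.sum(),np.median(W[...,2][m]).round(1) if m.sum()>5 else None)
    b=(px[...,0]-px[...,2]>45)&(px[...,0]>130)&(abs(Y)<24)&(W[...,2]>40)&(W[...,2]<60);ax=X[b];z=W[...,2][b]
    for a in range(0,190,20):
        t=z[(ax>a)&(ax<a+20)]
        if len(t)>8:print("block",a,len(t),np.median(t).round(1))
```

```text
[565.01320226 332.4065589  239.40123578] [ 1.7983e+02 -5.0000e-02  1.7566e+02] [-4.   0.3  6.8] [0.12 1.01 0.01]
side -2 105 34.5
side -1 108 34.3
side 0 111 34.0
side 1 107 33.9
side 2 15 33.6
side 3 27 34.4
side 4 0 None
side 5 0 None
block 0 129 53.0
block 20 139 52.5
block 40 210 52.4
block 60 182 52.1
block 160 77 49.3
scene -2 62 33.2
scene -1 57 33.5
scene 0 53 33.2
scene 1 53 32.7
scene 2 38 32.9
scene 3 15 33.3
scene 4 1 None
scene 5 0 None
block 0 91 51.5
block 20 51 51.3
block 40 93 50.7
block 60 83 50.8
block 80 66 50.2
block 140 11 49.0
block 160 14 50.2
```

Call:
{"method": "arm_command", "body": {
  "increments": [
    [-2,0,0.2,0,0,0],
    [-4,0,0.2,0,0,0],
    [-6,0,0.2,0,0,0],
    [-8,0,0.2,0,0,0],
    [-10,0,0.2,0,0,0],
    [-12,0,0.2,0,0,0]
  ]
}}

```text
clock: 33.65
position: [577.0, 331.5, 239.2]
ee_rot: [3.139, -0.001, 3.066]
contact_force: [-2.7, 0.8, 6.8]
width: 31.4
gripper_force: 30.0
```

Call:
{"method": "arm_command", "body": {
  "increments": [
    [-2,0,-10,0,0,0],
    [-2,0,-30,0,0,0],
    [-2,0,-60,0,0,0],
    [0,0,-80,0,0,0],
    [0,0,-80,0,0,0]
  ]
}}

```text
clock: 34.15
position: [577.8, 331.1, 321.7]
ee_rot: [3.137, 0.004, 3.065]
contact_force: [0.3, -0.6, -3.1]
width: 31.8
gripper_force: 30.0
```

Run:
```python
from h import *
from plant import bot
p,R,s=now();print(p,R.as_euler("xyz",degrees=True).round(2),s["contact_force"].round(1),s["width"])
for n in("side","scene"):
    c=bot.capture(n);W=cloud(c);px=c["pixels"].astype(int)
    e=np.array([.997,-.0775]);f=np.array([.0775,.997])
    d=W[...,:2]-[449.7,342.6];X=d@e;Y=d@f
    for k in range(-1,6):
        m=(X>-29+26*k+4)&(X<-29+26*k+22)&(abs(Y)<13)&(W[...,2]>20)&(W[...,2]<45)&(px[...,0]-px[...,2]<40);print(n,k+1,m.sum(),np.median(W[...,2][m]).round(1) if m.sum()>5 else None)
    d=W[...,:2]-p[:2];X=d@e;Y=d@f
    b=(px[...,0]-px[...,2]>45)&(px[...,0]>130)&(abs(Y)<24)&(W[...,2]>100)&(W[...,2]<145);ax=X[b];z=W[...,2][b]
    for a in range(-120,80,20):
        t=z[(ax>a)&(ax<a+20)]
        if len(t)>8:print("block",a,len(t),np.median(t).round(1))
V=lambda yaw: Ro.from_euler("xyz",[180,0,yaw],degrees=True)
plan([((420,225,300),V(140),8),((390,205,240),V(115),6)],nd=1)
```

```text
[577.77285526 331.10620848 321.71382079] [179.74   0.2  175.62] [ 0.3 -0.6 -3.1] 31.771479684098455
side 0 113 34.3
side 1 106 34.4
side 2 104 34.0
side 3 110 34.0
side 4 105 34.1
side 5 109 34.2
side 6 106 33.8
block -120 113 134.5
block -100 154 133.7
block -80 202 134.0
block -60 240 133.9
block -40 44 133.8
block 40 34 131.9
scene 0 51 32.6
scene 1 53 33.1
scene 2 53 33.2
scene 3 49 32.9
scene 4 49 32.7
scene 5 47 33.1
scene 6 39 33.1
block -120 82 130.6
block -100 49 130.3
block -80 85 130.4
block -60 91 130.7
block -40 76 130.5
block -20 12 127.9
block 20 9 128.5
block 40 16 127.2
[[18.6, -14.6, 2.2, 0.0, -0.0, 4.5], [37.2, -29.2, 4.4, 0.0, -0.0, 8.9], [55.8, -43.9, 6.7, 0.0, -0.0, 13.4], [74.4, -58.5, 8.9, 0.0, -0.0, 17.8], [93.0, -73.1, 11.1, 0.0, -0.0, 22.3], [111.6, -87.7, 13.3, 0.0, -0.0, 26.7], [130.3, -102.4, 15.5, 0.0, -0.0, 31.2], [148.9, -117.0, 17.8, 0.1, -0.0, 35.6]] mm/row 24 deg/row 4.5
[[1.7, -5.8, 10.0, -0.0, -0.0, 4.2], [3.4, -11.5, 20.0, 0.0, -0.0, 8.3], [5.1, -17.3, 30.0, -0.0, -0.0, 12.5], [6.8, -23.1, 40.0, 0.0, -0.0, 16.7], [8.4, -28.8, 50.0, 0.0, -0.0, 20.8], [10.1, -34.6, 60.0, 0.0, -0.0, 25.0]] mm/row 12 deg/row 4.2
```

All five covers are flush. Next, the block goes back to its earlier clear spot on the desk.

Run:
```python
from h import *
V=lambda yaw: Ro.from_euler("xyz",[180,0,yaw],degrees=True)
plan([((440,240,320),V(140),8),((373,197,240),V(105),8)],nd=1)
```

```text
[[16.3, -12.6, -0.3, 0.0, -0.0, 4.5], [32.5, -25.1, -0.6, 0.0, -0.0, 8.9], [48.8, -37.7, -0.8, 0.0, -0.0, 13.4], [65.0, -50.2, -1.1, 0.0, -0.0, 17.8], [81.3, -62.8, -1.4, 0.0, -0.0, 22.3], [97.6, -75.4, -1.7, 0.0, -0.0, 26.7], [113.8, -87.9, -1.9, 0.0, -0.0, 31.2], [130.1, -100.5, -2.2, 0.1, -0.0, 35.6]] mm/row 21 deg/row 4.5
[[3.0, -9.5, 10.0, 0.0, -0.0, 4.4], [5.9, -19.0, 20.0, 0.0, -0.0, 8.7], [8.9, -28.5, 30.0, 0.0, -0.0, 13.1], [11.8, -38.0, 40.0, 0.0, -0.0, 17.5], [14.8, -47.5, 50.0, 0.0, -0.0, 21.9], [17.8, -57.0, 60.0, 0.0, -0.0, 26.2], [20.7, -66.5, 70.0, 0.0, -0.0, 30.6], [23.7, -76.0, 80.0, 0.0, -0.0, 35.0]] mm/row 14 deg/row 4.4
```

Call:
{"method": "arm_command", "body": {
  "increments": [
    [16.3,-12.6,-0.3,0,0,4.5],
    [32.5,-25.1,-0.6,0,0,8.9],
    [48.8,-37.7,-0.8,0,0,13.4],
    [65,-50.2,-1.1,0,0,17.8],
    [81.3,-62.8,-1.4,0,0,22.3],
    [97.6,-75.4,-1.7,0,0,26.7],
    [113.8,-87.9,-1.9,0,0,31.2],
    [130.1,-100.5,-2.2,0,0,35.6]
  ]
}}

```text
clock: 35.05
position: [439.0, 239.2, 318.9]
ee_rot: [-3.14, -0.003, 2.44]
contact_force: [0.4, -0.0, -2.4]
width: 32.0
gripper_force: 30.0
```

Call:
{"method": "arm_command", "body": {
  "increments": [
    [3,-9.5,5,0,0,4.4],
    [5.9,-19,15,0,0,8.7],
    [8.9,-28.5,25,0,0,13.1],
    [11.8,-38,35,0,0,17.5],
    [14.8,-47.5,45,0,0,21.9],
    [17.8,-57,60,0,0,26.2],
    [20.7,-66.5,70,0,0,30.6],
    [23.7,-76,80,0,0,35]
  ]
}}

```text
clock: 35.85
position: [372.0, 196.5, 238.7]
ee_rot: [-3.139, -0.001, 1.83]
contact_force: [0.1, 0.7, -3.3]
width: 32.1
gripper_force: 30.0
```

Run:
```python
from h import *
from plant import bot
p,R,s=now();print(p,R.as_euler("xyz",degrees=True).round(2),s["contact_force"].round(1),s["width"])
V=lambda yaw: Ro.from_euler("xyz",[180,0,yaw],degrees=True)
plan([((373,197,211),V(105),1)],nd=1)
```

```text
[371.99195442 196.46505159 238.74582036] [-1.7986e+02 -9.0000e-02  1.0483e+02] [ 0.1  0.7 -3.3] 32.10321048292646
[[0.2, 1.2, 27.7, -0.1, -0.1, -0.2]] mm/row 28 deg/row 0.2
```

Call:
{"method": "arm_command", "body": {
  "increments": [
    [0,0,8,0,0,0],
    [0,0,16,0,0,0],
    [0,0,23,0,0,0],
    [0,0,28,0,0,0],
    [0,0,28,0,0,0]
  ]
}}

```text
clock: 36.35
position: [372.9, 197.4, 211.8]
ee_rot: [-3.14, -0.002, 1.834]
contact_force: [0.5, -0.4, -4.0]
width: 32.0
gripper_force: 30.0
```

Call:
{"method": "arm_command", "body": {
  "increments": [
    [0,0,1,0,0,0],
    [0,0,2,0,0,0],
    [0,0,2,0,0,0],
    [0,0,2,0,0,0]
  ]
}}

```text
clock: 36.75
position: [373.0, 197.4, 210.7]
ee_rot: [3.141, -0.002, 1.833]
contact_force: [-0.6, 0.3, -3.1]
width: 31.6
gripper_force: 30.0
```

Call:
{"method": "arm_command", "body": {
  "increments": [
    [0,0,0.7,0,0,0],
    [0,0,0.7,0,0,0],
    [0,0,0.7,0,0,0]
  ]
}}

```text
clock: 37.05
position: [372.9, 197.4, 209.9]
ee_rot: [3.142, -0.002, 1.833]
contact_force: [0.6, -0.1, -3.3]
width: 31.6
gripper_force: 30.0
```

Call:
{"method": "arm_command", "body": {
  "increments": [
    [0,0,0.7,0,0,0],
    [0,0,1.4,0,0,0],
    [0,0,1.4,0,0,0],
    [0,0,1.4,0,0,0]
  ]
}}

```text
clock: 37.45
position: [372.9, 197.4, 208.4]
ee_rot: [-3.142, -0.002, 1.833]
contact_force: [-0.1, -0.6, -3.5]
width: 31.8
gripper_force: 30.0
```

Call:
{"method": "arm_command", "body": {
  "increments": [
    [0,0,0.7,0,0,0],
    [0,0,0.7,0,0,0],
    [0,0,0.7,0,0,0]
  ]
}}

```text
clock: 37.75
position: [372.9, 197.4, 207.7]
ee_rot: [-3.142, -0.002, 1.833]
contact_force: [0.6, 0.9, -3.1]
width: 32.1
gripper_force: 30.0
```

Call:
{"method": "arm_command", "body": {
  "increments": [
    [0,0,0.5,0,0,0],
    [0,0,1,0,0,0],
    [0,0,1,0,0,0],
    [0,0,1,0,0,0]
  ]
}}

```text
clock: 38.15
position: [372.9, 197.8, 207.2]
ee_rot: [3.141, -0.002, 1.833]
contact_force: [-2.7, -0.4, 5.8]
width: 31.6
gripper_force: 30.0
```

Call:
{"method": "arm_command", "body": {
  "increments": [
    [0,0,0.5,0,0,0],
    [0,0,0.5,0,0,0],
    [0,0,0.5,0,0,0]
  ]
}}

```text
clock: 38.45
position: [372.9, 197.9, 207.0]
ee_rot: [3.141, -0.002, 1.833]
contact_force: [-4.0, 0.4, 10.8]
width: 32.0
gripper_force: 30.0
```

Seated. Open, then retreat upwards.

Call:
{"method": "arm_command", "body": {
  "increments": [
    [0,0,-0.5,0,0,0],
    [0,0,-0.5,0,0,0],
    [0,0,-0.5,0,0,0],
    [0,0,-0.5,0,0,0],
    [0,0,-0.5,0,0,0],
    [0,0,-0.5,0,0,0],
    [0,0,-0.5,0,0,0],
    [0,0,-0.5,0,0,0]
  ],
  "jaw": 1
}}

```text
clock: 39.25
position: [372.9, 197.4, 206.7]
ee_rot: [-3.142, -0.002, 1.833]
contact_force: [0.5, -0.1, 0.4]
width: 84.3
gripper_force: 0.0
```

Call:
{"method": "arm_command", "body": {
  "increments": [
    [0,0,-10,0,0,0],
    [0,0,-30,0,0,0],
    [0,0,-60,0,0,0],
    [0,0,-90,0,0,0],
    [0,0,-120,0,0,0],
    [0,0,-150,0,0,0],
    [0,0,-150,0,0,0],
    [0,0,-150,0,0,0]
  ]
}}

```text
clock: 40.05
position: [372.9, 197.3, 357.5]
ee_rot: [3.14, -0.002, 1.833]
contact_force: [-0.6, 0.4, -0.5]
width: 87.1
gripper_force: 0.0
```

Run:
```python
from h import *
from plant import bot
p,R,s=now();print(p,s["clock"],s["contact_force"].round(1),s["width"],abs(s["qd"]).max())
n=np.array([np.cos(np.radians(-75)),np.sin(np.radians(-75))])
for n_ in("scene","side"):
    cc=bot.capture(n_);W=cloud(cc);px=cc["pixels"].astype(int)
    b=(px[...,0]-px[...,2]>45)&(px[...,0]>130)&(W[...,0]>300)&(W[...,0]<450)&(W[...,1]>110)&(W[...,1]<320)
    q=W[b&(W[...,2]>14)&(W[...,2]<24)];r=cv2.minAreaRect(q[:,:2].astype(np.float32));ax=(q[:,:2]-p[:2])@n
    print(n_,r,"tang",np.median(q[ax<-60,2]).round(1),"nose",np.median(q[ax>30,2]).round(1))
```

```text
[372.86326598 197.27524378 357.53293947] 40.05 [-0.6  0.4 -0.5] 87.14298549221587 0.03102500022052064
scene ((363.7677001953125, 223.921875), (48.057090759277344, 173.6214599609375), 14.74627685546875) tang 17.7 nose 17.6
side ((359.0499267578125, 233.95111083984375), (58.84003829956055, 197.0125274658203), 20.159107208251953) tang 18.7 nose 19.0
```

The block lies flat on its felt, the gripper is clear, and the covers are flush.

```bash
python3 -c "
from plant import bot
print(bot.finish_job())"
```

```text
the job is handed in; nothing more can be done
None
```

The job is handed in at about 40 s: all five covers measured flush after one stroke at about 10–15 N, and the block lies on its felt on the desk. On the first approach the gripper pressed the monitor's cable with about 23 N, under the 40 N limit, so I backed off and came in at a different angle.

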